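# Riddle the loose nuts out of a sieve basket and tip the feed rollers into the bin

## Robot

A 6-joint arm with a two-finger parallel gripper is mounted at the origin on a cart in front of the work surface, level with it; the furniture and walls round the work are solid. World frame = base frame: x ahead of the robot, y to its left, z up, the work surface at z = 0. Lengths are in mm, angles in degrees, forces in N, time in s.
With the tool pointing down it reaches from about 300 to 850 mm from the base axis. Payload 4.2 kg.
Tool frame: the origin (TCP) lies at the very end of the fingers, on their centre line; the grasp point (between the pads) lies 19 mm behind it (env.tcp_to_grasp is the distance from the TCP to the grasp point, in mm); z points along the fingers, x is the direction in which the jaws open and shut, and the axes are right-handed (so a half turn about z gives the same grasp; the last joint's range is limited). The gripper opens to 91 mm and grips with 3 to 60 N. Pads are 32 mm wide; open, the fingers measure 118 mm over their backs; the gripper's body (76 mm by 178 mm) begins 60 mm behind the grasp point.
Start: joints at [-72.078, 18.312, 89.639, -0, 72.044, -1.146], TCP at [187.852, -543.468, 186.076] pointing down, gripper open.
Joint ranges: [-177.97, 177.97], [-48.28, 115.42], [12.27, 149.76], [-77.06, 257.06], [2.81, 150.46], [-146.56, 146.56]. Speed limits (degrees/s): [147.25, 147.25, 180, 180, 180, 180].

## Interface

Orientations are given as [roll, pitch, yaw] about the fixed x, y, z axes, in that order (R = Rz(yaw) Ry(pitch) Rx(roll)).
In Python, from workcell import monitor, cams, env, search_frame gives the robot as it stands.
- The arm moves only by the tool apply_moves, never from a script. Its argument "plan" is a list of rows, each an object of numbers: "fingers": the finger opening in cm, from 0 to 9.12; "x", "y", "z": the shift along the tool's x, y, z in cm; "wx", "wy", "wz": the turn, a rotation vector about the tool's x, y, z in degrees. In form: [{"fingers": .., "x": .., "y": .., "z": .., "wx": .., "wy": .., "wz": ..}, ...]. A call has 1 to 8 rows; each row is the pose to reach, as a shift and turn from the pose measured when the call began, along the tool's axes at that moment; what a row does not reach only later rows make up. A row lasts 1/10 s, in which the tool goes at most 50 mm and 8.59 degrees, less where a joint would pass 70% of its speed; a pose out of reach is approached as far as the arm can. A call with a gripper value outside its range is refused whole. The fingers move at their own pace and stop on an object; "newtons" is the grip in N (left out, the last holds). Time passes only in rows, so rows that repeat a pose let the fingers close. It gives the time, the measured TCP pose, the force and the opening at its end, in the units of the state.
- monitor.state(): the state, without advancing time (a new reading comes with each control period).
- cams.grab_frame(name): name is "side" or "top" or "wrist"; returns the picture (400x640x3 uint8, red, green, blue); there is no depth.
- cams.camera_params(name): a dict with "fov_y" (degrees; the focal length in pixels is half the picture's height over the tangent of half this angle, whatever the lens; pixels are square), "cx", "cy" (the principal point, pixels), "T" (4x4, takes a point from camera to world coordinates); the wrist camera has in their place "tool_from_camera" (4x4, takes a point from camera to tool coordinates, whose origin is the TCP and whose axes are the tool frame's). Camera axes: x right, y down, z forward; pixel columns grow to the right and rows downward; lengths in mm; the calibration is good to about 2 mm. A picture is of the moment at which its call begins: read the wrist's pose just before it. camera_params takes no time and is no camera call.
- env.job_done(): hands the job in, once; it reports no verdict.
Trained networks look in the newest picture that a camera, given by its name, has taken for a name from the list of things; names that differ only in an ending like _2 or _b are one class to them, and where a whole thing is asked for, a point or a joint stands for the part that bears it (a point fixed in the world has none). Each returns a list of dicts, best first, with "score" (0 to 1); they miss things now and then, are a little off and sometimes report something else, mostly with a low value. They report only what shows in the picture. A call takes as long as a camera call.
- search_frame(camera, label): "extent" ([centre column, centre row, width, height] in pixels, round what is visible of it).
The state is a dict: "time_s": time; "qpos": joint angles; "qvel": joint speeds; "effort": joint torques, N m; "ee_pos": TCP position; "ee_rot": TCP orientation; "force": force on the tool from outside, world axes, zero at the start; "torque": the same for the moment, N m; "gripper_width": finger opening in mm.
Only numpy, scipy, OpenCV 4.12 (cv2) and the standard library are available. Lean on these libraries where they do the work, as an engineer would, in place of code of your own. Each camera call takes 0.05 s, during which the arm holds its last target.

## Task

Take the sieve basket by its black bridge handle, lift it off its stand and, over the stand's catch tray, lean it back with its open lip high and shake it until all four brass nuts have dropped through the wire floor into the tray, with both orange feed rollers still in the basket. Set the basket back level with its side pins in the stand's slots and let go; then take the red rear handle instead and raise it so that the basket tips about its pins and both rollers slide over the lip into the blue bin. Lower the basket level onto its stand again and let go, leaving the nuts in the tray and everything else on the bench where it was.

Things in the scene. Friction and masses are not known exactly. Their poses are not given: they have to be found in the camera images.
- stand: grey and dark steel tipping stand fixed to the bench. Origin: on the bench under its middle; -x points to the blue bin, +x to the rear, z up. Two dark side plates (x = -60 mm, y = +-50 to +-58 mm) have slots for the basket's pins. A black rest bar across the rear (x = 54 to 70 mm, top at z = 54 mm) carries the basket's rear end.
- tray_middle (a point): centre of the catch tray's floor, top side: stand frame (8, 0, 3) mm. The tray is part of the stand, open above, 130 (x) by 116 (y) mm outside, walls 3 mm thick and 40 mm high
- saddle_middle (a point): point of the stand midway between its two slots, where the middle of the basket's pin line lies when seated: stand frame (-60, 0, 62) mm. Each slot is open upward, 14 mm wide, flaring to about 34 mm at its top (z = 84 mm); slot bottom at z = 57 mm
- basket: loose aluminium sieve basket, about 0.4 kg, at the start level on the stand, its frame parallel to the stand's and 54 mm above the bench. Origin: centre of its underside; -x is the open pouring end (lip at x = -85 mm), +x the rear. Side and rear walls 40 mm high, outside x -63 to +63, y -45 to +45 mm; no front wall.
- wire_floor (a point): centre of the sieve part of the basket's floor, top side: basket (22, 0, 6) mm. From x = -15 mm to the rear wall the floor is a grid of 3 mm wires, openings 13 by 17 mm; ahead of it plain sheet. Friction alone (coefficient 0.48 to 0.72) holds what lies there: it slides on slopes of 45 degrees, or on lesser ones when shaken; level and moved gently it stays
- bridge_handle (a point): middle of the black bridge handle over the basket: bar 12 by 12 mm square in section, 96 mm long along basket y, at basket (10, 0, 84) mm; grip it across its 12 mm, fingers closing along basket x
- rear_handle (a point): middle of the red rear handle: round bar 10 mm thick, 72 mm long along basket y, at basket (95, 0, 25) mm; arms at y = +-32 mm; 27 mm clear between the bar and the rear wall. It can turn between the fingers.
- pins_middle (a point): point midway between the basket's two pins, on their common axis: basket (-60, 0, 8) mm; the tipping axis is basket y
- parts_bin: blue open bin fixed to the bench in front of the stand, 100 (x) by 120 (y) by 34 mm high, walls 3 mm. Origin: centre of its underside. The seated basket's lip overhangs its near wall.
- crimp_press: grey crimp press fixed on the bench beside the bin, away from the stand: base 145 by 195 mm, 375 mm tall, near the bench's front edge; origin on the bench about 145 mm behind the base's middle. It stands between the robot's starting place and the basket: pass in front of it or over it. Behind stand and bin stands a 340 mm tall machine; keep clear of both
- feed_roller_1: orange feed roller with white hub, 37 mm across, 14 mm thick, lying flat on the wires at the basket's rear; origin at the centre of its underside
- feed_roller_2: orange feed roller with white hub, 37 mm across, 14 mm thick, lying flat on the wires at the basket's rear; origin at the centre of its underside
- nut_1: loose brass hexagon nut, 11 mm across, 6 mm thick, lying on the plain front part of the basket's floor; origin at the centre of its underside
- nut_2: loose brass hexagon nut, 11 mm across, 6 mm thick, lying on the plain front part of the basket's floor; origin at the centre of its underside
- nut_3: loose brass hexagon nut, 11 mm across, 6 mm thick, lying on the plain front part of the basket's floor; origin at the centre of its underside
- nut_4: loose brass hexagon nut, 11 mm across, 6 mm thick, lying on the plain front part of the basket's floor; origin at the centre of its underside
- oil_bottle: bystander: oil bottle, loose on the bench, to be left alone
- tape_measure: bystander: tape measure, loose on the bench, to be left alone
- thin_spool: bystander: copper-coloured spool, loose on the bench, to be left alone
- driver_red: bystander: red screwdriver, loose on the bench, to be left alone
- marker_black: bystander: black marker, loose on the bench, to be left alone

How it is judged:
By the outcome, as a careful person would: the job done as asked, in the order asked, and still so for the second after the job is handed in, with the robot touching nothing.
It also fails if it takes over 72 s, if anything falls off the work surface, if the arm or the gripper's body presses on something with over 40 N, if the wrist force passes 120 N, or if a joint passes its speed limit or range.

## Working session

There is one attempt and no reset: what is moved stays moved. The work goes in short steps, Python scripts to look and compute and a tool call to move; the robot and the scene stay as the last step left them, time stands still between calls to the robot, and variables do not carry over. Pictures are saved under pics/ and viewed, and the job is handed in when it is done.

Besides the shell and the picture viewer there is one more tool, called after "Emit:" as name(argument=value, ...) on one line, values as JSON. apply_moves: Moves the arm, as the interface text tells. Its arguments: {"type":"object","properties":{"plan":{"type":"array"},"newtons":{"type":"number"}},"required":["plan"]}

```bash
ls; mkdir -p pics; python3 - <<'E'
from workcell import monitor, cams, env, search_frame
import cv2
s=monitor.state();print(s)
for n in ['side','top','wrist']:
    im=cams.grab_frame(n);cv2.imwrite(f'pics/a_{n}.png',im[:,:,::-1]);print(n,cams.camera_params(n))
print(env.tcp_to_grasp)
E
```

```text
pics
{'time_s': 0.0, 'qpos': array([-7.20792185e+01,  1.83502281e+01,  8.97084320e+01,  8.69132936e-04,
        7.20441102e+01, -1.14720923e+00]), 'qvel': array([ 0.06195812, -0.05142646, -0.01562514,  0.10253999, -0.02341327,
       -0.0078575 ]), 'effort': array([ 6.78949164e-04, -4.12466526e+01, -2.31972206e+01,  7.26490351e-02,
        4.56435210e-02, -1.42860031e-04]), 'ee_pos': array([ 187.6625513 , -542.90382567,  185.22077502]), 'ee_rot': array([-1.79997116e+02,  1.02733261e-01, -7.09322754e+01]), 'force': array([ 0.19430419, -0.6057913 , -0.21972417]), 'torque': array([-0.02562791, -0.06073276, -0.04342411]), 'gripper_width': 91.29339865606231}
side {'fov_y': 53.04712780956403, 'cx': 319.41895994275296, 'cy': 198.9846841160857, 'T': array([[-9.29681522e-01, -2.31839171e-01,  2.86256644e-01,
         2.26403562e+02],
       [-3.68282600e-01,  6.01355589e-01, -7.09041171e-01,
         7.04057451e+02],
       [-7.75851547e-03, -7.64605816e-01, -6.44451512e-01,
         7.60151794e+02],
       [ 0.00000000e+00,  0.00000000e+00,  0.00000000e+00,
         1.00000000e+00]])}
top {'
[... 175 characters left out ...]
-9.99931582e-01, -3.22256050e-03,  1.12448166e-02,
         2.98506468e-01],
       [-1.08980115e-02, -9.26366183e-02, -9.95640342e-01,
         1.02477829e+03],
       [ 0.00000000e+00,  0.00000000e+00,  0.00000000e+00,
         1.00000000e+00]])}
wrist {'fov_y': 71.98044891205832, 'cx': 321.5124490492114, 'cy': 196.4235878681151, 'tool_from_camera': array([[ 9.99999944e-01,  2.86454448e-04,  1.73368946e-04,
        -9.97776891e-01],
       [-3.23299695e-04,  9.60771204e-01,  2.77342007e-01,
        -7.71943596e+01],
       [-8.71220395e-05, -2.77342047e-01,  9.60771243e-01,
        -2.00212998e+02],
       [ 0.00000000e+00,  0.00000000e+00,  0.00000000e+00,
         1.00000000e+00]])}
18.8
```

View pics/a_top.png

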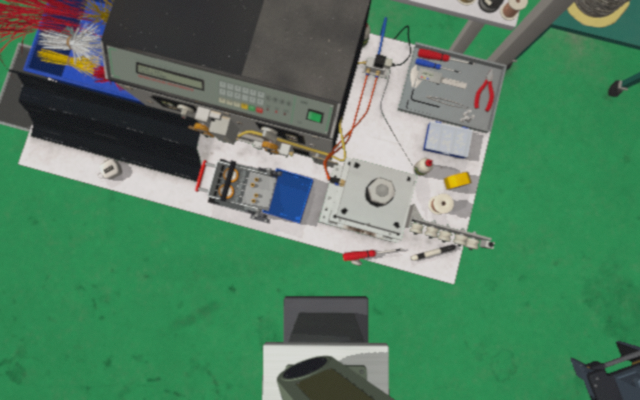

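View pics/a_side.png

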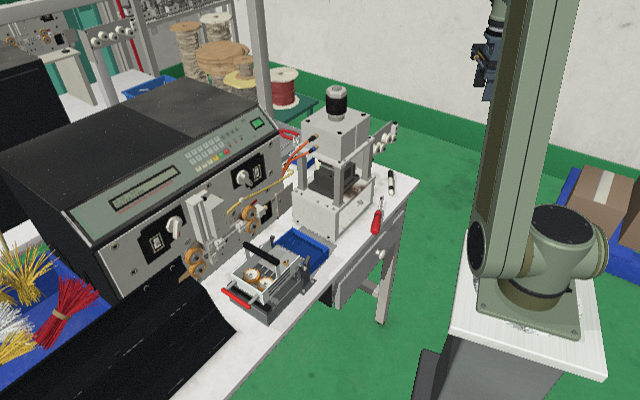

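```bash
cat > h.py <<'E'
import numpy as np, cv2
from workcell import monitor, cams, env, search_frame
from scipy.spatial.transform import Rotation as Ro
def cam(n, st=None):
    p=cams.camera_params(n); H=400
    f=H/2/np.tan(np.radians(p['fov_y']/2))
    K=np.array([[f,0,p['cx']],[0,f,p['cy']],[0,0,1]])
    if 'T' in p: T=p['T']
    else:
        s=st or monitor.state(); W=np.eye(4)
        W[:3,:3]=Ro.from_euler('xyz',s['ee_rot'],degrees=True).as_matrix(); W[:3,3]=s['ee_pos']
        T=W@p['tool_from_camera']
    return K,T
def proj(n,P,st=None):
    K,T=cam(n,st); P=np.atleast_2d(P)
    c=(P-T[:3,3])@T[:3,:3]; q=c@K.T
    return q[:,:2]/q[:,2:]
def crop(im,x0,y0,x1,y1,k,name):
    cv2.imwrite(name,cv2.resize(im[y0:y1,x0:x1,::-1],None,fx=k,fy=k,interpolation=cv2.INTER_CUBIC))
E
python3 - <<'E'
from h import *
a=cv2.imread('pics/a_top.png')[:,:,::-1];crop(a,185,140,345,260,5,'pics/c_top.png')
a=cv2.imread('pics/a_side.png')[:,:,::-1];crop(a,200,215,360,335,5,'pics/c_side.png')
for n in ['side','top']:
    cams.grab_frame(n)
    for l in ['stand','parts_bin','basket','bridge_handle','rear_handle','saddle_middle','crimp_press','nut_1','feed_roller_1']:
        print(n,l,[(round(d['score'],2),np.round(d['extent'],1)) for d in search_frame(n,l)][:4])
print(monitor.state()['time_s'])
E
```

```text
side stand [(0.57, array([270.1, 279. ,  89. ,  89.6]))]
side parts_bin [(0.6, array([301.1, 249.9,  54. ,  46.9]))]
side basket [(0.71, array([264.6, 273.8,  85.2,  68.6]))]
side bridge_handle [(0.65, array([263.2, 274.1,  85.9,  71.4]))]
side rear_handle [(0.71, array([263.5, 273.3,  85.8,  71.4])), (0.54, array([252.3, 276.3,  16.3,  15.6]))]
side saddle_middle [(0.62, array([271.9, 280.1,  87.9,  88.7])), (0.4, array([377. , 217.1,  10.3,  35.1])), (0.2, array([263.1, 272.4,  85.5,  69.5]))]
side crimp_press [(0.58, array([317.2, 163.8,   5. ,   8.7]))]
side nut_1 []
side feed_roller_1 [(0.72, array([264.6, 283.9,  15.9,  18.1])), (0.63, array([251.3, 276.1,  14.8,  13.5]))]
top stand [(0.75, array([244.7, 189.4,  74.8,  66.5]))]
top parts_bin [(0.86, array([288.6, 195.1,  47.1,  53.2]))]
top basket [(0.87, array([236.1, 189. ,  81.6,  53.8]))]
top bridge_handle [(0.71, array([238.8, 189. ,  85.3,  57.6]))]
top rear_handle [(0.62, array([236.5, 186.9,  81.4,  57.3]))]
top saddle_middle [(0.57, array([245.1, 190.6,  70.1,  63.2]))]
top crimp_press []
top nut_1 [(0.59, array([423.6, 165.4,  21.1,  17. ]))]
top feed_roller_1 [(0.56, array([233.1, 176.8,  15.6,   8.2]))]
1.15
```

View pics/c_top.png

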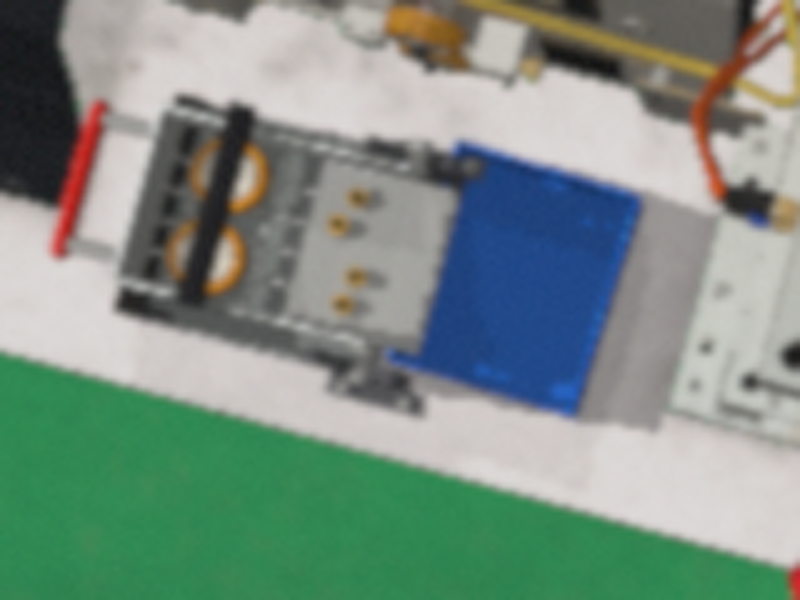

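View pics/c_side.png

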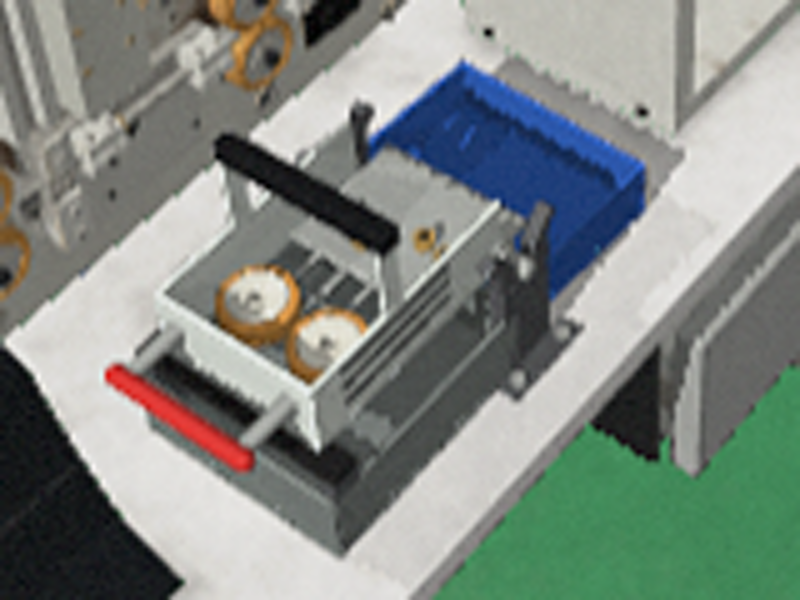

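```bash
cat > fit.py <<'E'
from h import *
from scipy.optimize import least_squares
Q=[('top',98,106,95,-36,79),('top',60,250,95,36,79),('top',241,112,10,-48,140),('top',193,297,10,48,140),
('side',113,374,95,-36,79),('side',247,464,95,36,79),('side',226,146,10,-48,138),('side',387,237,10,48,138),
('side',158,297,63,-45,94),('side',318,390,63,45,94),('side',343,552,73,58,0)]
def pt(p,X):
    c,s=np.cos(p[2]),np.sin(p[2]);X=np.atleast_2d(X)
    return np.c_[p[0]+c*X[:,0]-s*X[:,1],p[1]+s*X[:,0]+c*X[:,1],X[:,2]]
def res(p):
    r=[]
    for n,u,v,x,y,z in Q:
        o=np.array([185,140]) if n=='top' else np.array([200,215])
        r.append(proj(n,pt(p,[x,y,z]))[0]-(np.array([u,v])/5+o-0.4))
    return np.array(r)
if __name__=='__main__':
    # last is uncertain: exclude
    Q.pop()
    s=least_squares(lambda p:res(p).ravel(),[440,220,1.4],x_scale=[10,10,.1])
    print(s.x[:2],np.degrees(s.x[2]));print(np.round(res(s.x),2))
    print('bridge',pt(s.x,[10,0,138]),'rear',pt(s.x,[95,0,79]))
E
python3 fit.py
```

```text
[550.10963346 215.99454167] 76.53650747358299
[[ 0.61  0.61]
 [ 0.46  0.04]
 [ 0.68 -2.05]
 [-0.52  1.31]
 [ 1.19  0.6 ]
 [-0.   -0.64]
 [-1.05 -0.31]
 [ 1.55  1.13]
 [-1.04 -0.51]
 [-0.96  0.86]]
bridge [[552.43789092 225.71972636 138.        ]] rear [[572.22807934 308.3837962   79.        ]]
```

```bash
python3 - <<'E'
from h import *
def bp(n,u,v,z):
    K,T=cam(n); d=T[:3,:3]@np.linalg.solve(K,[u,v,1]); t=(z-T[2,3])/d[2]; return np.round(T[:3,3]+t*d)
for u,v in [(340,159),(411,172),(400,240),(320,222),(345,258),(405,250),(454,283),(20,164)]: print('top z0',u,v,bp('top',u,v,0))
print('press top corners? z375', bp('top',343,160,375),bp('top',413,170,375),bp('top',402,240,375),bp('top',325,220,375))
print('machine front overhang z', bp('top',110,80,150), bp('top',200,120,0),bp('top',335,165,0), bp('top',330,137,300),bp('top',105,75,300))
for u,v in [(297,215),(373,178),(345,193)]: print('side',bp('side',u,v,0))
E
python3 - <<'E'
import cv2
a=cv2.imread('pics/a_side.png');cv2.imwrite('pics/d_side.png',cv2.resize(a[80:300,160:440],None,fx=2.8,fy=2.7,interpolation=2))
E
```

```text
top z0 340 159 [630. -35.   0.]
top z0 411 172 [ 595. -223.    0.]
top z0 400 240 [ 416. -192.    0.]
top z0 320 222 [462.  17.   0.]
top z0 345 258 [369. -48.   0.]
top z0 405 250 [ 390. -204.    0.]
top z0 454 283 [ 307. -329.    0.]
top z0 20 164 [614. 822.   0.]
press top corners? z375 [554. -27. 375.] [ 537. -145.  375.] [ 420. -125.  375.] [452.   3. 375.]
machine front overhang z [785. 505. 150.] [735. 342.   0.] [613. -22.   0.] [612.  -6. 300.] [734. 429. 300.]
side [597. -45.   0.]
side [ 445. -288.    0.]
side [ 503. -186.    0.]
```

View pics/d_side.png

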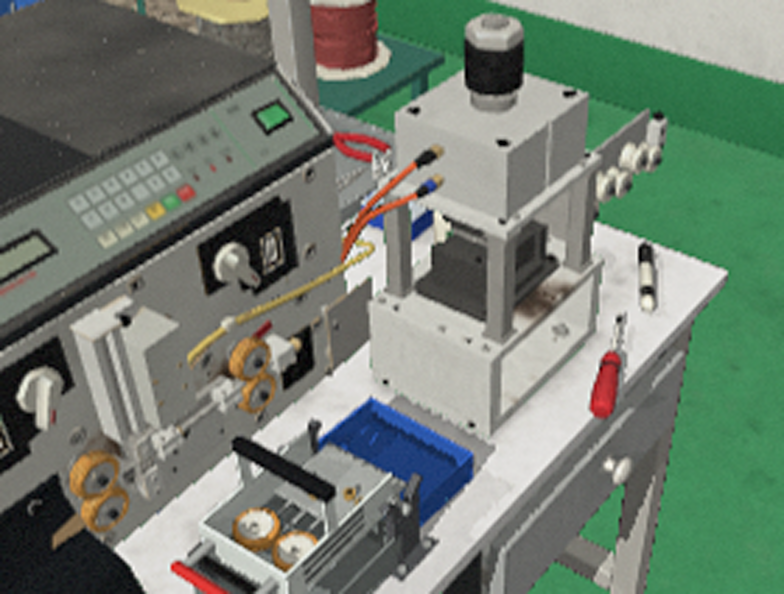

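View pics/a_wrist.png

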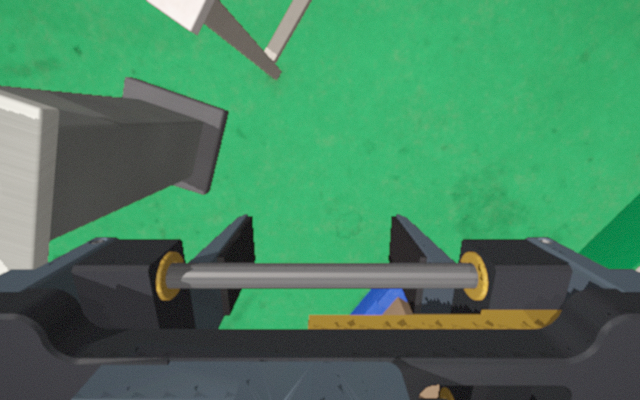

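```bash
cat >> h.py <<'E'
def rows(targets,st=None):
    "targets: (x,y,z,Rotation or yaw for pointing-down)"
    s=st or monitor.state(); R0=Ro.from_euler('xyz',s['ee_rot'],degrees=True); p0=s['ee_pos']
    for x,y,z,r in targets:
        R=r if isinstance(r,Ro) else Ro.from_euler('xyz',[180,0,r],degrees=True)
        d=R0.inv().apply(np.array([x,y,z])-p0)/10; w=(R0.inv()*R).as_rotvec(degrees=True)
        print('{"x":%.2f,"y":%.2f,"z":%.2f,"wx":%.1f,"wy":%.1f,"wz":%.1f}'%(*d,*w))
def pol(r,a,z,yaw): return (r*np.cos(np.radians(a)),r*np.sin(np.radians(a)),z,yaw)
E
python3 - <<'E'
from h import *
s=monitor.state()
T=[]
for i in range(1,9):
    k=i/8; a=-71; x=187.7+k*(pol(345,-60,0,0)[0]-187.7); y=-543+k*(pol(345,-60,0,0)[1]+543)
    T.append((x,y,200,-71+67*k))
rows(T,s)
E
```

```text
{"x":-3.00,"y":-0.82,"z":-1.39,"wx":0.0,"wy":-0.0,"wz":-8.3}
{"x":-5.94,"y":-1.64,"z":-1.39,"wx":0.0,"wy":-0.0,"wz":-16.7}
{"x":-8.89,"y":-2.45,"z":-1.39,"wx":0.0,"wy":-0.0,"wz":-25.1}
{"x":-11.84,"y":-3.27,"z":-1.39,"wx":0.0,"wy":-0.0,"wz":-33.4}
{"x":-14.79,"y":-4.09,"z":-1.39,"wx":0.0,"wy":-0.0,"wz":-41.8}
{"x":-17.73,"y":-4.91,"z":-1.39,"wx":0.0,"wy":-0.0,"wz":-50.2}
{"x":-20.68,"y":-5.72,"z":-1.39,"wx":0.0,"wy":-0.0,"wz":-58.6}
{"x":-23.63,"y":-6.54,"z":-1.39,"wx":0.0,"wy":-0.0,"wz":-66.9}
```

Emit:
apply_moves(plan=[{"x": -3,"y": -0.8,"z": -1.4,"wz": -8.4},{"x": -6,"y": -1.6,"z": -1.4,"wz": -16.8},{"x": -9,"y": -2.5,"z": -1.4,"wz": -25},{"x": -12,"y": -3.3,"z": -1.4,"wz": -33.5},{"x": -15,"y": -4.1,"z": -1.4,"wz": -42},{"x": -18,"y": -4.9,"z": -1.4,"wz": -50},{"x": -21,"y": -5.7,"z": -1.4,"wz": -58.5},{"x": -24,"y": -6.5,"z": -1.4,"wz": -67}])

```text
$.plan[0]: bad value
```

Emit:
apply_moves(plan=[{"fingers": 9.1,"x": -3,"y": -0.8,"z": -1.4,"wx": 0,"wy": 0,"wz": -8.4},{"fingers": 9.1,"x": -6,"y": -1.6,"z": -1.4,"wx": 0,"wy": 0,"wz": -16.8},{"fingers": 9.1,"x": -9,"y": -2.5,"z": -1.4,"wx": 0,"wy": 0,"wz": -25},{"fingers": 9.1,"x": -12,"y": -3.3,"z": -1.4,"wx": 0,"wy": 0,"wz": -33.5},{"fingers": 9.1,"x": -15,"y": -4.1,"z": -1.4,"wx": 0,"wy": 0,"wz": -42},{"fingers": 9.1,"x": -18,"y": -4.9,"z": -1.4,"wx": 0,"wy": 0,"wz": -50},{"fingers": 9.1,"x": -21,"y": -5.7,"z": -1.4,"wx": 0,"wy": 0,"wz": -58.5},{"fingers": 9.1,"x": -24,"y": -6.5,"z": -1.4,"wx": 0,"wy": 0,"wz": -67}])

```text
time_s: 1.95
ee_pos: [170.7, -294.1, 200.1]
ee_rot: [180.0, -0.0, -3.6]
force: [0.4, -0.3, 0.6]
gripper_width: 91.0
```

```bash
sed -i 's/{"x":%.2f/{"fingers":F,"x":%.2f/' h.py; python3 - <<'E'
from h import *
s=monitor.state();print(s['time_s'],s['ee_pos'],s['ee_rot'],s['qpos'])
rows([pol(340,-60+6*i,200,s['ee_rot'][2]+8*i) for i in range(1,9)],s)
E
```

```text
1.95 [ 170.66540378 -294.13579867  200.1196237 ] [ 1.79978688e+02 -2.20235915e-02 -3.60049628e+00] [-6.18225342e+01 -4.19837168e+00  1.14277292e+02  7.98550452e-03
  6.98913646e+01 -5.82247773e+01]
{"fingers":F,"x":2.79,"y":-2.09,"z":0.01,"wx":0.0,"wy":-0.0,"wz":-8.0}
{"fingers":F,"x":5.41,"y":-4.50,"z":0.01,"wx":0.0,"wy":-0.0,"wz":-16.0}
{"fingers":F,"x":7.77,"y":-7.16,"z":0.01,"wx":0.0,"wy":-0.0,"wz":-24.0}
{"fingers":F,"x":9.83,"y":-10.07,"z":0.01,"wx":0.0,"wy":-0.0,"wz":-32.0}
{"fingers":F,"x":11.57,"y":-13.17,"z":0.01,"wx":0.0,"wy":-0.0,"wz":-40.0}
{"fingers":F,"x":12.99,"y":-16.43,"z":0.01,"wx":0.0,"wy":-0.0,"wz":-48.0}
{"fingers":F,"x":14.05,"y":-19.83,"z":0.01,"wx":0.0,"wy":-0.0,"wz":-56.0}
{"fingers":F,"x":14.76,"y":-23.32,"z":0.01,"wx":0.0,"wy":-0.0,"wz":-64.0}
```

Emit:
apply_moves(plan=[{"fingers": 9.1,"x": 2.8,"y": -2.1,"z": 0,"wx": 0,"wy": 0,"wz": -8},{"fingers": 9.1,"x": 5.4,"y": -4.5,"z": 0,"wx": 0,"wy": 0,"wz": -16},{"fingers": 9.1,"x": 7.8,"y": -7.2,"z": 0,"wx": 0,"wy": 0,"wz": -24},{"fingers": 9.1,"x": 9.8,"y": -10.1,"z": 0,"wx": 0,"wy": 0,"wz": -32},{"fingers": 9.1,"x": 11.6,"y": -13.2,"z": 0,"wx": 0,"wy": 0,"wz": -40},{"fingers": 9.1,"x": 13,"y": -16.4,"z": 0,"wx": 0,"wy": 0,"wz": -48},{"fingers": 9.1,"x": 14,"y": -19.8,"z": 0,"wx": 0,"wy": 0,"wz": -56},{"fingers": 9.1,"x": 14.8,"y": -23.3,"z": 0,"wx": 0,"wy": 0,"wz": -64}])

```text
time_s: 2.75
ee_pos: [333.6, -69.6, 200.3]
ee_rot: [179.9, -0.0, 60.7]
force: [-0.3, -0.2, 0.2]
gripper_width: 91.2
```

```bash
python3 - <<'E'
from h import *
s=monitor.state();print(s['time_s'],s['ee_pos'],s['ee_rot'],s['qpos'])
y0=s['ee_rot'][2]
P=[(338,0),(340,48),(345,96),(355,144),(385,185),(425,205),(470,217),(515,224)]
rows([(x,y,230,y0+(76.5-y0)*min(1,(i+1)/4)) for i,(x,y) in enumerate(P)],s)
E
```

```text
2.75 [333.62389307 -69.58467974 200.33779366] [ 1.79917260e+02 -5.27272620e-03  6.07240037e+01] [-1.36968535e+01 -4.16573477e+00  1.14215748e+02 -1.82579351e-02
  6.98688715e+01 -7.44145818e+01]
{"fingers":F,"x":6.28,"y":-3.02,"z":-2.97,"wx":0.1,"wy":-0.0,"wz":-3.9}
{"fingers":F,"x":10.57,"y":-5.19,"z":-2.97,"wx":0.1,"wy":0.0,"wz":-7.9}
{"fingers":F,"x":15.00,"y":-7.10,"z":-2.98,"wx":0.1,"wy":0.0,"wz":-11.8}
{"fingers":F,"x":19.68,"y":-8.58,"z":-2.98,"wx":0.1,"wy":0.0,"wz":-15.8}
{"fingers":F,"x":24.72,"y":-7.96,"z":-2.98,"wx":0.1,"wy":0.0,"wz":-15.8}
{"fingers":F,"x":28.42,"y":-5.45,"z":-2.97,"wx":0.1,"wy":0.0,"wz":-15.8}
{"fingers":F,"x":31.67,"y":-2.11,"z":-2.97,"wx":0.1,"wy":0.0,"wz":-15.8}
{"fingers":F,"x":34.48,"y":1.47,"z":-2.96,"wx":0.1,"wy":0.0,"wz":-15.8}
```

Emit:
apply_moves(plan=[{"fingers": 9.1,"x": 4.4,"y": -2.2,"z": -2,"wx": 0,"wy": 0,"wz": -4},{"fingers": 9.1,"x": 9,"y": -4.5,"z": -3,"wx": 0,"wy": 0,"wz": -8},{"fingers": 9.1,"x": 13.6,"y": -6.5,"z": -3,"wx": 0,"wy": 0,"wz": -12},{"fingers": 9.1,"x": 18.3,"y": -8.2,"z": -3,"wx": 0,"wy": 0,"wz": -15.8},{"fingers": 9.1,"x": 23.2,"y": -8.2,"z": -3,"wx": 0,"wy": 0,"wz": -15.8},{"fingers": 9.1,"x": 27.6,"y": -6,"z": -3,"wx": 0,"wy": 0,"wz": -15.8},{"fingers": 9.1,"x": 31.2,"y": -2.6,"z": -3,"wx": 0,"wy": 0,"wz": -15.8},{"fingers": 9.1,"x": 34.3,"y": 1.2,"z": -3,"wx": 0,"wy": 0,"wz": -15.8}])

```text
time_s: 3.55
ee_pos: [510.7, 225.5, 230.4]
ee_rot: [179.9, -0.0, 76.7]
force: [0.4, 0.3, 0.3]
gripper_width: 90.8
```

```bash
python3 - <<'E'
from h import *
from fit import pt
s=monitor.state();print(s['time_s'],s['ee_pos'],s['ee_rot'],s['qpos'])
im=cams.grab_frame('wrist');cv2.imwrite('pics/e_w.png',im[:,:,::-1])
p=[550.11,215.99,np.radians(76.54)]
im=im.copy()
for X in [(10,48,138),(10,-48,138),(95,36,79),(95,-36,79),(63,45,94),(63,-45,94),(-85,45,57),(-85,-45,57)]:
    u=proj('wrist',pt(p,X),s)[0];print(X,u); cv2.circle(im,tuple(int(a) for a in u),4,(255,0,255),1)
cv2.imwrite('pics/e_w2.png',im[:,:,::-1])
E
```

```text
3.55 [510.73665679 225.51174746 230.40413354] [ 1.79912757e+02 -2.27593685e-02  7.66960434e+01] [ 2.26645958e+01  1.53469068e+01  8.74633616e+01 -3.36705752e-02
  7.71057569e+01 -5.40239406e+01]
(10, 48, 138) [330.42056239 185.9158518 ]
(10, -48, 138) [329.44651586 264.12016094]
(95, 36, 79) [393.6461692  184.05211142]
(95, -36, 79) [389.68209547 234.59382932]
(63, 45, 94) [371.64590149 179.81724953]
(63, -45, 94) [368.02863947 245.3216543 ]
(-85, 45, 57) [259.65981326 173.56322672]
(-85, -45, 57) [263.31697274 233.74320169]
```

View pics/e_w2.png

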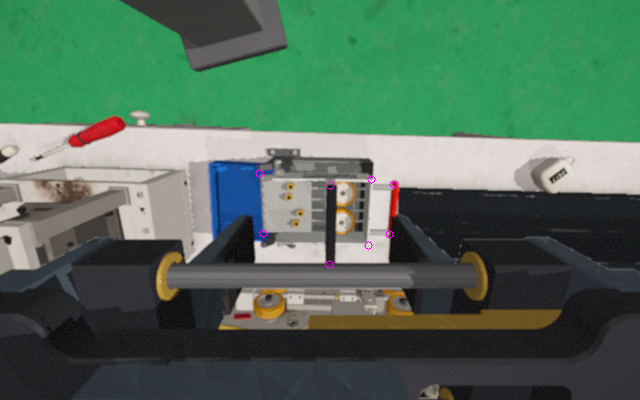

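```bash
python3 - <<'E'
from h import *
im=cv2.imread('pics/e_w2.png')[:,:,::-1];crop(im,240,140,420,270,4.4,'pics/e_c.png')
E
```

```text
(no output)
```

View pics/e_c.png

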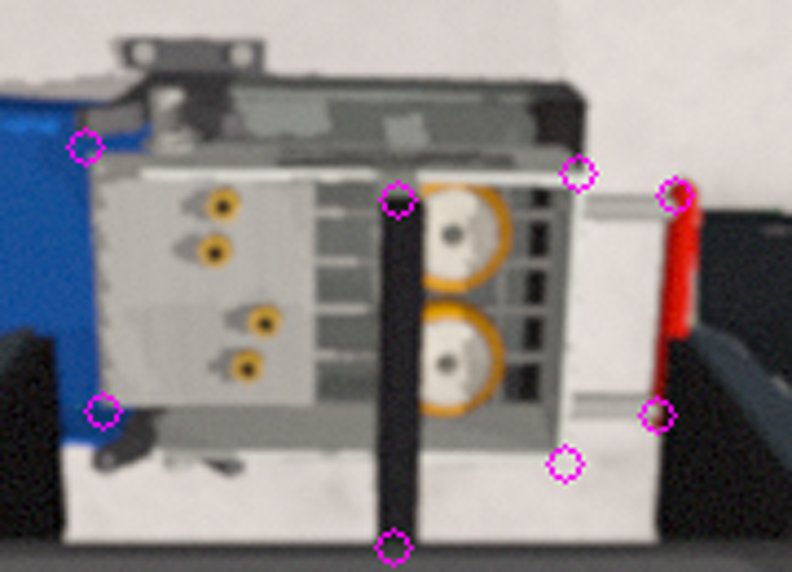

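```bash
python3 - <<'E'
from h import *
s=monitor.state()
rows([(552.7,226.9,190,76.5),(552.7,226.9,119.2,76.5)],s)
E
```

```text
{"fingers":F,"x":0.84,"y":3.22,"z":3.87,"wx":0.4,"wy":-0.1,"wz":0.1}
{"fingers":F,"x":0.82,"y":3.16,"z":10.95,"wx":0.4,"wy":-0.1,"wz":0.1}
```

Emit:
apply_moves(plan=[{"fingers": 6,"x": 0.9,"y": 4.1,"z": 2,"wx": 0,"wy": 0,"wz": 0},{"fingers": 5,"x": 0.9,"y": 4.1,"z": 5,"wx": 0,"wy": 0,"wz": 0},{"fingers": 5,"x": 0.9,"y": 4.1,"z": 8.5,"wx": 0,"wy": 0,"wz": 0},{"fingers": 5,"x": 0.9,"y": 4.1,"z": 11.1,"wx": 0,"wy": 0,"wz": 0},{"fingers": 3,"x": 0.9,"y": 4.1,"z": 11.1,"wx": 0,"wy": 0,"wz": 0}], newtons=20)

```text
time_s: 4.1
ee_pos: [559.1, 224.2, 113.7]
ee_rot: [180.0, 0.2, 76.6]
force: [0.3, 0.1, -0.0]
gripper_width: 54.1
```

```bash
python3 - <<'E'
from h import *
s=monitor.state();print(s['ee_pos'],s['ee_rot'],s['gripper_width'])
im=cams.grab_frame('wrist');crop(im,180,60,460,270,2.8,'pics/f_w.png')
im=cams.grab_frame('side');crop(im,200,195,360,315,4,'pics/f_s.png')
rows([(552.7,226.9,119.2,76.5)],s)
E
```

```text
[559.09164107 224.22165193 113.69229704] [1.79996160e+02 1.65130495e-01 7.65604085e+01] 54.08680288343569
{"fingers":F,"x":0.11,"y":-0.68,"z":-0.55,"wx":0.0,"wy":0.2,"wz":0.1}
```

View pics/f_w.png

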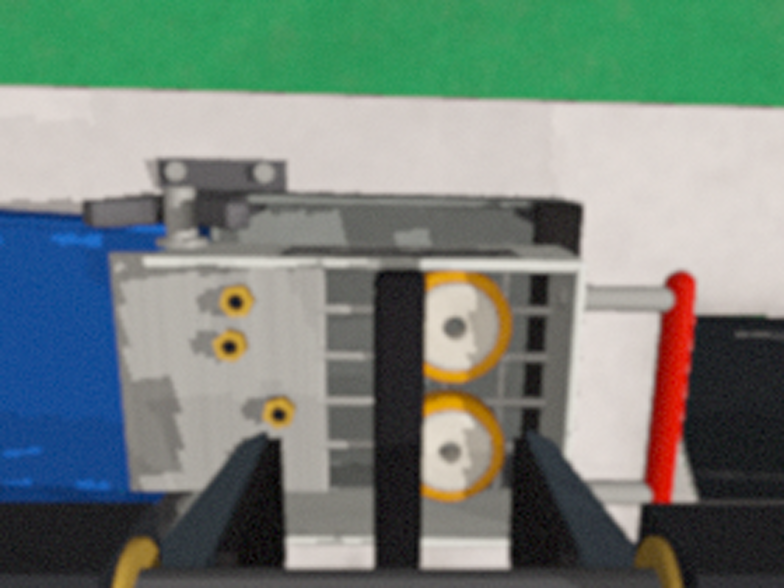

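View pics/f_s.png

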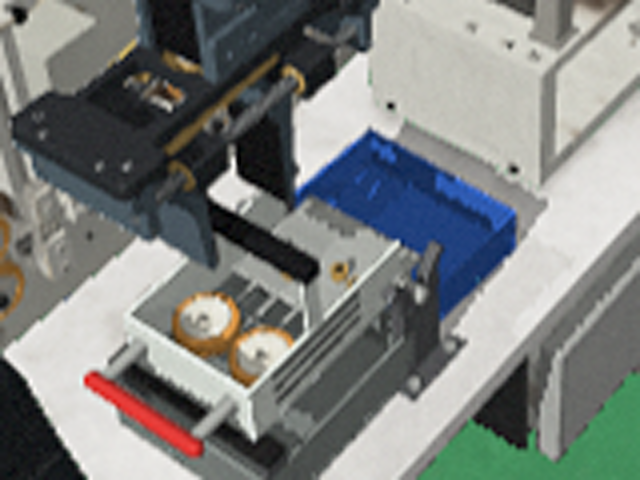

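Emit:
apply_moves(plan=[{"fingers": 3,"x": 0.1,"y": -0.7,"z": -0.5,"wx": 0,"wy": 0,"wz": 0},{"fingers": 1,"x": 0.1,"y": -0.7,"z": -0.5,"wx": 0,"wy": 0,"wz": 0},{"fingers": 0.6,"x": 0.1,"y": -0.7,"z": -0.5,"wx": 0,"wy": 0,"wz": 0},{"fingers": 0.6,"x": 0.1,"y": -0.7,"z": -0.5,"wx": 0,"wy": 0,"wz": 0},{"fingers": 0.6,"x": 0.1,"y": -0.7,"z": -0.5,"wx": 0,"wy": 0,"wz": 0},{"fingers": 0.6,"x": 0.1,"y": -0.7,"z": -0.5,"wx": 0,"wy": 0,"wz": 0}], newtons=58)

```text
time_s: 4.8
ee_pos: [555.6, 228.1, 123.3]
ee_rot: [179.6, -0.1, 76.6]
force: [-0.1, -0.9, -1.0]
gripper_width: 6.3
```

```bash
python3 - <<'E'
from h import *
s=monitor.state();print(s['ee_pos'],s['ee_rot'],s['gripper_width'],s['force'],s['qpos'])
E
```

```text
[555.61268369 228.06774114 123.27711164] [ 1.79555481e+02 -1.35319449e-01  7.65664866e+01] 6.313736442417988 [-0.05323296 -0.88340521 -0.99990263] [ 21.30605507  22.89119312  92.04564348  -0.15729022  64.62085178
 -55.1930395 ]
```

```bash
python3 - <<'E'
from h import *
im=cams.grab_frame('wrist');crop(im,180,60,460,270,2.8,'pics/g_w.png')
im=cams.grab_frame('side');crop(im,200,195,360,315,5,'pics/g_s.png')
s=monitor.state();print(s['ee_pos'],s['ee_rot'],s['gripper_width'],s['force'],s['qpos'])
E
```

```text
[555.61402909 228.07291471 123.14828308] [ 1.79564135e+02 -1.30212662e-01  7.65657438e+01] 6.09162855304951 [1.01627564 0.09010343 0.571929  ] [ 21.30602653  22.9028392   92.04670916  -0.15648604  64.61816244
 -55.19267775]
```

View pics/g_w.png

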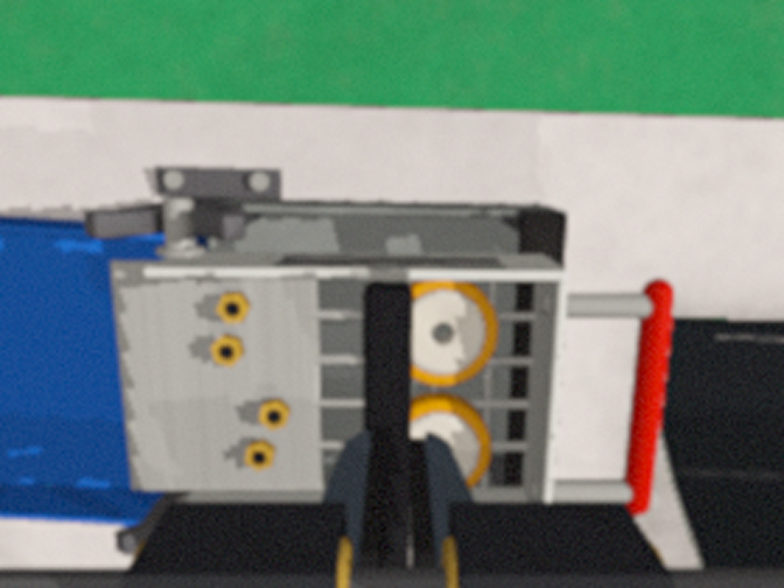

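View pics/g_s.png

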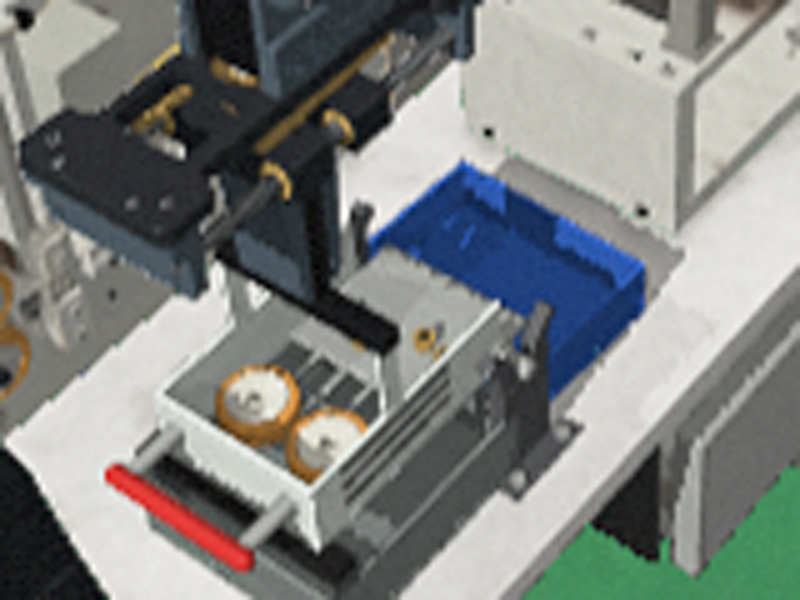

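```bash
python3 - <<'E'
from h import *
from fit import pt
s=monitor.state();R=Ro.from_euler('xyz',s['ee_rot'],degrees=True)
im=cams.grab_frame('side').copy()
im=cv2.resize(im,None,fx=5,fy=5,interpolation=cv2.INTER_CUBIC)
def dot(P,c):
    u=proj('side',P)[0]*5+2; cv2.circle(im,tuple(int(a) for a in u),4,c,-1)
p=[550.4,217.2,np.radians(76.5)]
for d in ([0,0,0],[0,0,-19],[-3,16,0],[3,16,0],[3,-16,0],[3,16,-38],[3,-16,-38]): dot(s['ee_pos']+R.apply(d),(255,0,255))
for y in(-48,48):
    for z in (132,144):
        for x in (4,16): dot(pt(p,[x,y,z])[0],(0,255,0))
cv2.imwrite('pics/g2.png',im[1000:1600,1000:1700,::-1])
print(s['ee_pos'],s['gripper_width'])
E
```

```text
[555.61402909 228.07291471 123.14828308] 6.09162855304951
```

View pics/g2.png

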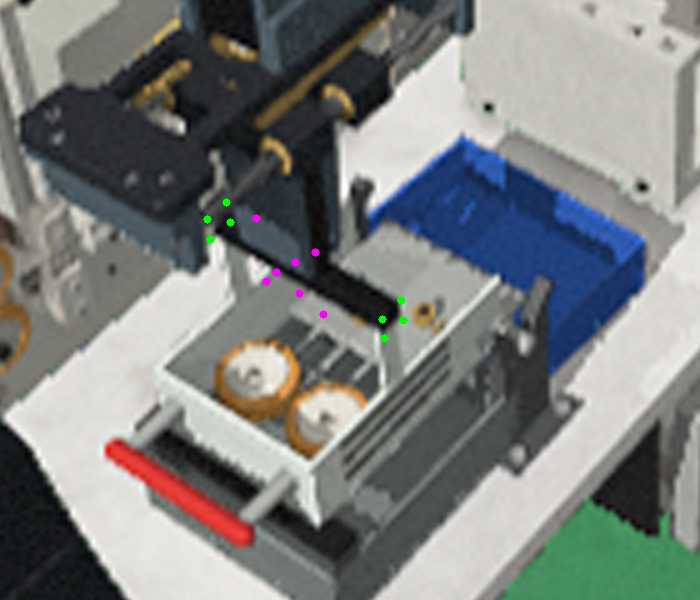

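```bash
python3 - <<'E'
from h import *
R=Ro.from_euler('xyz',[179.996,.165,76.56],degrees=True);P=np.array([559.09,224.22,113.69])
for d in ([27,16,0],[27,-16,0],[37,16,0],[37,-16,0],[27,16,-40]):
    print(d,(proj('side',P+R.apply(d))[0]-[200,195])*4)
s=monitor.state();print(s)
E
```

```text
[27, 16, 0] [180.5266204  276.92181936]
[27, -16, 0] [226.13771774 304.01544844]
[37, 16, 0] [167.31084764 289.08191241]
[37, -16, 0] [213.03864955 316.59009693]
[27, 16, -40] [170.38452283 225.26845634]
{'time_s': 4.95, 'qpos': array([ 21.30753357,  22.90435747,  92.05076894,  -0.15500826,
        64.62055179, -55.1930418 ]), 'qvel': array([-0.05297272, -0.00890584, -0.04565759,  0.01779937,  0.03612349,
       -0.0326465 ]), 'effort': array([ 6.96527379e-03, -4.42999434e+01, -2.19374281e+01,  3.65574415e-03,
        5.32521692e-02, -1.34325578e-04]), 'ee_pos': array([555.55328019, 228.07524909, 123.10600832]), 'ee_rot': array([ 1.79571443e+02, -1.26768380e-01,  7.65669692e+01]), 'force': array([ 0.51902068,  0.4955607 , -0.21425339]), 'torque': array([ 0.11779217, -0.10977316, -0.00675626]), 'gripper_width': 5.936263288345748}
```

```bash
python3 - <<'E'
from h import *
from fit import pt
s=monitor.state()
p=[550.4,217.2,np.radians(76.5)]
for X in [(10,48,138),(95,36,79),(95,-36,79),(63,45,94),(-85,45,57)]:
    print(X,(proj('wrist',pt(p,X),s)[0]-[180,60])*2.8)
# solve for tcp z offset
for dz in (0,10,20,30):
    t=dict(s);t['ee_pos']=s['ee_pos']+[0,0,dz]
    print(dz,[np.round((proj('wrist',pt(p,X),t)[0]-[180,60])*2.8) for X in [(95,36,79),(95,-36,79),(63,45,94)]])
print('tool pts',[(proj('wrist',s['ee_pos']+Ro.from_euler('xyz',s['ee_rot'],degrees=True).apply(d),s)[0]-[180,60])*2.8 for d in ([3,-16,0],[-3,-16,0],[0,-16,-38])])
E
```

```text
(10, 48, 138) [388.79210791 288.21310681]
(95, 36, 79) [656.31995853 294.64141946]
(95, -36, 79) [635.97903875 500.84038066]
(63, 45, 94) [568.14804086 273.44687538]
(-85, 45, 57) [113.20628248 256.71781676]
0 [array([656., 295.]), array([636., 501.]), array([568., 273.])]
10 [array([647., 289.]), array([628., 489.]), array([561., 269.])]
20 [array([637., 284.]), array([620., 477.]), array([555., 264.])]
30 [array([629., 280.]), array([612., 467.]), array([549., 260.])]
tool pts [array([406.78624732, 404.49496343]), array([384.7803362 , 404.48928141]), array([395.71542513, 456.13079726])]
```

Emit:
apply_moves(plan=[{"fingers": 4,"x": 0,"y": 0,"z": 0,"wx": 0,"wy": 0,"wz": 0},{"fingers": 4,"x": -0.2,"y": -0.2,"z": 0,"wx": 0,"wy": 0,"wz": 0},{"fingers": 4,"x": -0.2,"y": -0.2,"z": 0.7,"wx": 0,"wy": 0,"wz": 0},{"fingers": 4,"x": -0.2,"y": -0.2,"z": 1.4,"wx": 0,"wy": 0,"wz": 0},{"fingers": 4,"x": -0.2,"y": -0.2,"z": 2,"wx": 0,"wy": 0,"wz": 0},{"fingers": 4,"x": -0.2,"y": -0.2,"z": 2,"wx": 0,"wy": 0,"wz": 0},{"fingers": 4,"x": -0.2,"y": -0.2,"z": 2,"wx": 0,"wy": 0,"wz": 0}], newtons=20)

```text
time_s: 5.65
ee_pos: [553.2, 226.5, 102.7]
ee_rot: [179.6, -0.1, 76.6]
force: [0.6, -0.1, 0.1]
gripper_width: 39.7
```

```bash
python3 - <<'E'
from h import *
im=cams.grab_frame('wrist');crop(im,180,60,460,270,2.8,'pics/i_w.png')
im=cams.grab_frame('side');crop(im,200,195,360,315,5,'pics/i_s.png')
s=monitor.state();print(s['ee_pos'],s['ee_rot'],s['gripper_width'],s['force'],s['qvel'])
E
```

```text
[553.55325369 226.68747622 103.2579123 ] [ 1.79547086e+02 -1.40836867e-01  7.65688105e+01] 39.79550835653409 [ 1.07486572 -0.23362563  0.49001411] [ 0.08215368 -0.3000514  -0.13138262 -0.08329527  0.14072854 -0.10404736]
```

View pics/i_w.png

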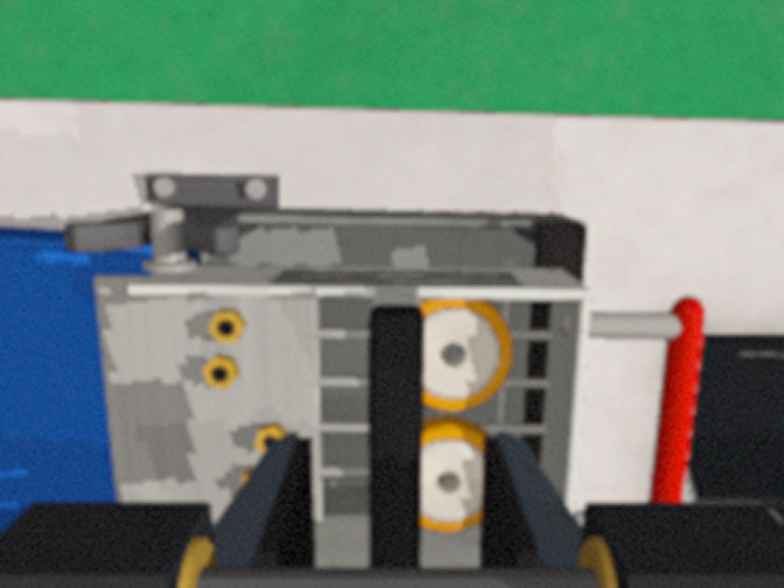

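View pics/i_s.png

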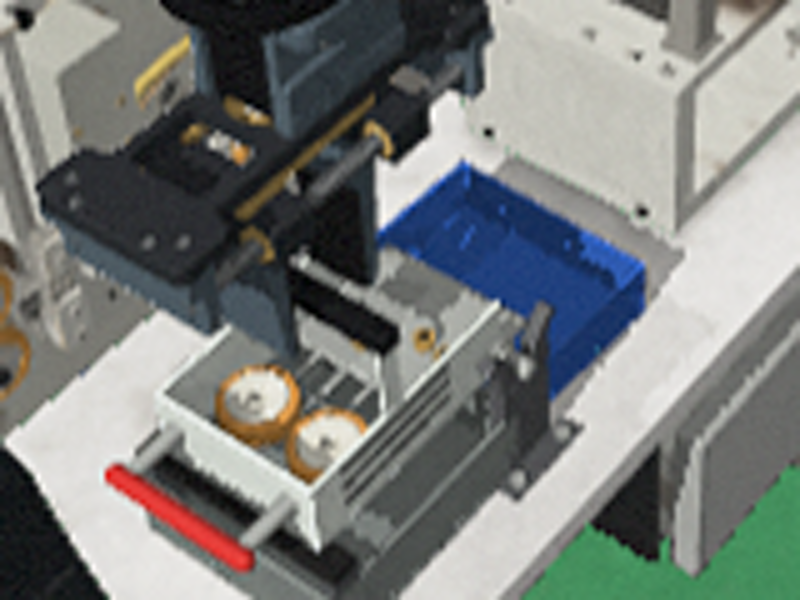

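Emit:
apply_moves(plan=[{"fingers": 2,"x": 0,"y": 0,"z": 0,"wx": 0,"wy": 0,"wz": 0},{"fingers": 0.6,"x": 0,"y": 0,"z": 0,"wx": 0,"wy": 0,"wz": 0},{"fingers": 0.6,"x": 0,"y": 0,"z": 0,"wx": 0,"wy": 0,"wz": 0},{"fingers": 0.6,"x": 0,"y": 0,"z": 0,"wx": 0,"wy": 0,"wz": 0},{"fingers": 0.6,"x": 0,"y": 0,"z": 0,"wx": 0,"wy": 0,"wz": 0}], newtons=58)

```text
time_s: 6.25
ee_pos: [553.6, 226.5, 103.3]
ee_rot: [179.5, -0.1, 76.6]
force: [0.1, -1.4, 0.8]
gripper_width: 11.4
```

```bash
python3 - <<'E'
from h import *
im=cams.grab_frame('side');crop(im,200,195,360,315,5,'pics/j_s.png')
s=monitor.state();print(s['ee_pos'],s['ee_rot'],s['gripper_width'],s['force'],s['torque'])
E
```

```text
[553.56891242 226.48188991 103.37165698] [ 1.79537912e+02 -1.21763576e-01  7.65849440e+01] 11.691954943989044 [-0.33636083 -0.59886462  0.69782762] [-0.1215862  -0.09098115  0.11857792]
```

View pics/j_s.png

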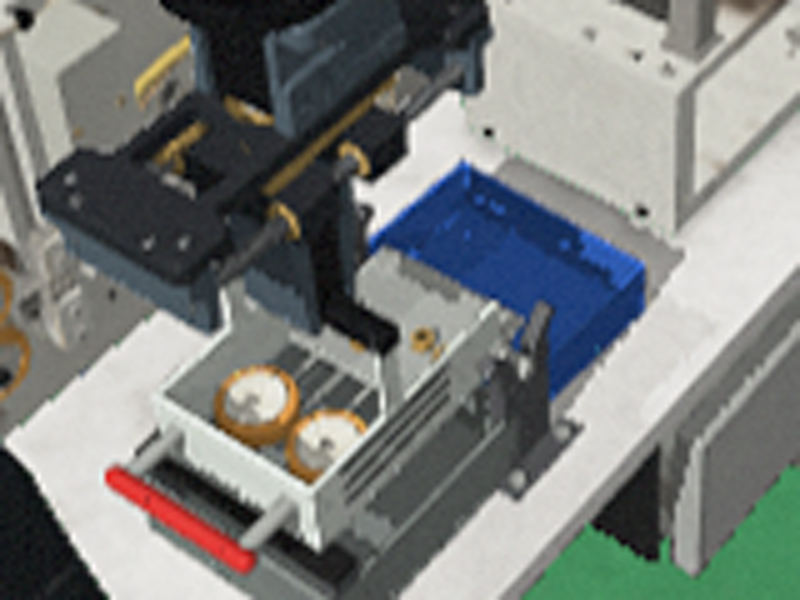

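Emit:
apply_moves(plan=[{"fingers": 2.5,"x": 0,"y": 0,"z": 0,"wx": 0,"wy": 0,"wz": 0},{"fingers": 2.5,"x": 0,"y": 0,"z": 0.4,"wx": 0,"wy": 0,"wz": 0},{"fingers": 2.5,"x": 0,"y": 0,"z": 0.8,"wx": 0,"wy": 0,"wz": 0},{"fingers": 2,"x": 0,"y": 0,"z": 0.8,"wx": 0,"wy": 0,"wz": 0},{"fingers": 0.6,"x": 0,"y": 0,"z": 0.8,"wx": 0,"wy": 0,"wz": 0},{"fingers": 0.6,"x": 0,"y": 0,"z": 0.8,"wx": 0,"wy": 0,"wz": 0},{"fingers": 0.6,"x": 0,"y": 0,"z": 0.8,"wx": 0,"wy": 0,"wz": 0},{"fingers": 0.6,"x": 0,"y": 0,"z": 0.8,"wx": 0,"wy": 0,"wz": 0}], newtons=59)

```text
time_s: 7.1
ee_pos: [553.6, 226.5, 95.2]
ee_rot: [179.5, -0.1, 76.6]
force: [-0.1, 0.1, -2.2]
gripper_width: 11.5
```

Emit:
apply_moves(plan=[{"fingers": 0.6,"x": 0,"y": 0,"z": -0.4,"wx": 0,"wy": 0,"wz": 0},{"fingers": 0.6,"x": 0,"y": 0,"z": -1,"wx": 0,"wy": 0,"wz": 0},{"fingers": 0.6,"x": 0,"y": 0,"z": -1.8,"wx": 0,"wy": 0,"wz": 0},{"fingers": 0.6,"x": 0,"y": 0,"z": -2.8,"wx": 0,"wy": 0,"wz": 0},{"fingers": 0.6,"x": 0,"y": 0,"z": -3.8,"wx": 0,"wy": 0,"wz": 0},{"fingers": 0.6,"x": 0,"y": 0,"z": -4.8,"wx": 0,"wy": 0,"wz": 0},{"fingers": 0.6,"x": 0,"y": 0,"z": -5.6,"wx": 0,"wy": 0,"wz": 0},{"fingers": 0.6,"x": 0,"y": 0,"z": -6,"wx": 0,"wy": 0,"wz": 0}])

```text
time_s: 7.9
ee_pos: [553.6, 226.7, 156.6]
ee_rot: [179.5, -0.2, 76.6]
force: [0.1, 0.1, -5.7]
gripper_width: 11.7
```

```bash
python3 - <<'E'
from h import *
im=cams.grab_frame('side');crop(im,200,165,360,315,4,'pics/k_s.png')
s=monitor.state();print(s['ee_pos'],s['ee_rot'],s['gripper_width'],s['force'],s['torque'],s['qpos'])
E
```

```text
[553.65364469 226.71017152 156.76398643] [179.44205481  -0.19042749  76.58342166] 11.905889477179658 [ 0.02309902 -0.0100867  -4.39262421] [ 0.12425855 -0.16677738  0.0380814 ] [ 21.26450018  21.17757077  89.65086553  -0.17279164  68.60448234
 -55.25575534]
```

View pics/k_s.png

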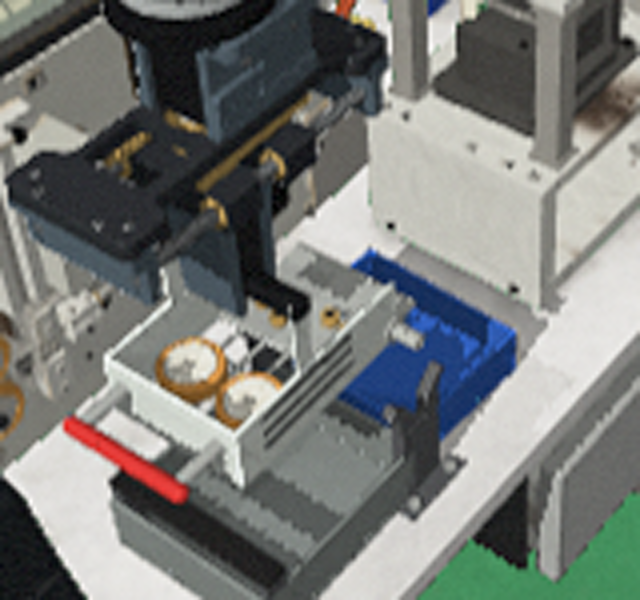

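```bash
python3 - <<'E'
import cv2
a=cv2.imread('pics/a_side.png');cv2.imwrite('pics/l_s.png',cv2.resize(a[230:400,0:270],None,fx=2.9,fy=2.9))
a=cv2.imread('pics/a_top.png');cv2.imwrite('pics/l_t.png',cv2.resize(a[60:200,10:240],None,fx=3.4,fy=3.4))
E
```

```text
(no output)
```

View pics/l_s.png

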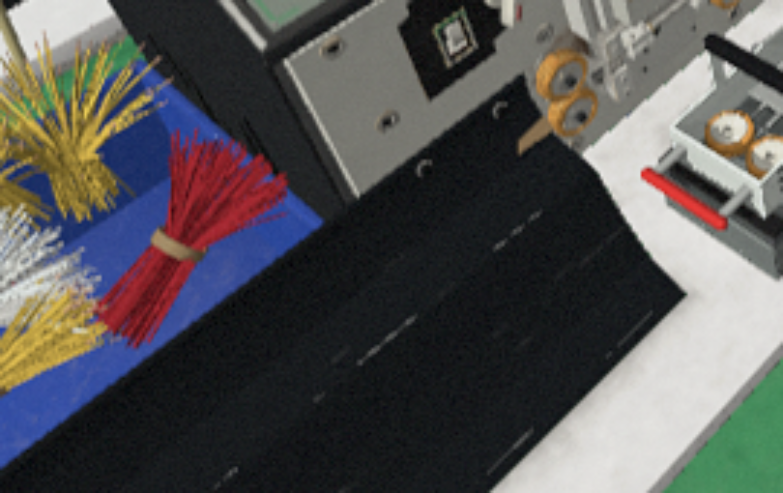

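View pics/l_t.png

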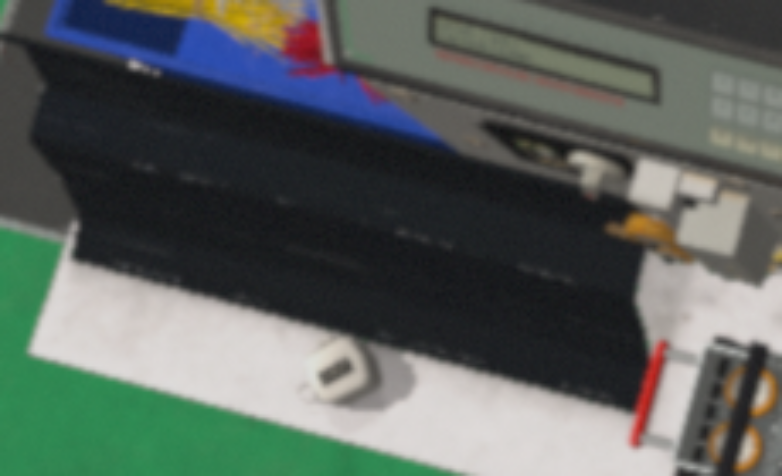

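```bash
python3 - <<'E'
from h import *
def ray(n,u,v):
    K,T=cam(n); d=T[:3,:3]@np.linalg.solve(K,[u,v,1]); return T[:3,3],d/np.linalg.norm(d)
def tri(a,b):
    (o1,d1),(o2,d2)=ray('side',*a),ray('top',*b)
    A=sum(np.eye(3)-np.outer(d,d) for d in(d1,d2)); y=sum((np.eye(3)-np.outer(d,d))@o for o,d in((o1,d1),(o2,d2)))
    p=np.linalg.solve(A,y);return p,[np.linalg.norm((np.eye(3)-np.outer(d,d))@(p-o)) for o,d in((o1,d1),(o2,d2))]
print(tri((206.9,295.5),(197.6,147.6)))
print(tri((685/2.9,230+293/2.9),(196.8,180)))
print(tri((600/2.9,230+190/2.9),(197.6,155)))
E
```

```text
(array([640.32420733, 320.18137117,  70.51703576]), [np.float64(3.5691924627710385), np.float64(3.5691924627710785)])
(array([567.82937496, 340.26849953,   9.30700914]), [np.float64(3.2759561868644815), np.float64(3.275956186864345)])
(array([628.27000181, 321.65003785,  75.97610639]), [np.float64(4.715111100224786), np.float64(4.715111100224851)])
```

Emit:
apply_moves(plan=[{"fingers": 0.6,"x": 0.1,"y": 0,"z": 0,"wx": 0,"wy": -4,"wz": 0},{"fingers": 0.6,"x": 0.2,"y": 0,"z": 0.2,"wx": 0,"wy": -9,"wz": 0},{"fingers": 0.6,"x": 0.3,"y": 0,"z": 0.4,"wx": 0,"wy": -14,"wz": 0},{"fingers": 0.6,"x": 0.4,"y": 0,"z": 0.6,"wx": 0,"wy": -19,"wz": 0},{"fingers": 0.6,"x": 0.5,"y": 0,"z": 0.8,"wx": 0,"wy": -24,"wz": 0},{"fingers": 0.6,"x": 0.6,"y": 0,"z": 1,"wx": 0,"wy": -29,"wz": 0},{"fingers": 0.6,"x": 0.7,"y": 0,"z": 1.2,"wx": 0,"wy": -33,"wz": 0},{"fingers": 0.6,"x": 0.8,"y": 0,"z": 1.4,"wx": 0,"wy": -35,"wz": 0}])

```text
time_s: 8.75
ee_pos: [555.8, 236.3, 140.7]
ee_rot: [179.4, 34.8, 76.3]
force: [0.2, 0.4, -5.5]
gripper_width: 11.3
```

```bash
python3 - <<'E'
from h import *
im=cams.grab_frame('side');crop(im,200,165,360,315,4,'pics/m_s.png')
im=cams.grab_frame('wrist');crop(im,130,60,510,345,2,'pics/m_w.png')
s=monitor.state();print(s['ee_pos'],s['ee_rot'],s['gripper_width'],s['force'],s['torque'],s['qpos'])
E
```

```text
[555.48776805 235.79135533 140.56808082] [179.47709501  34.80688302  76.3564816 ] 11.506940347578889 [-0.21027093  1.0758745  -4.5176354 ] [ 0.99732221 -0.38372612  0.01965385] [ 35.20334051  37.71365786  72.74880024 -22.63305655  96.31528036
 -38.41482625]
```

View pics/m_s.png

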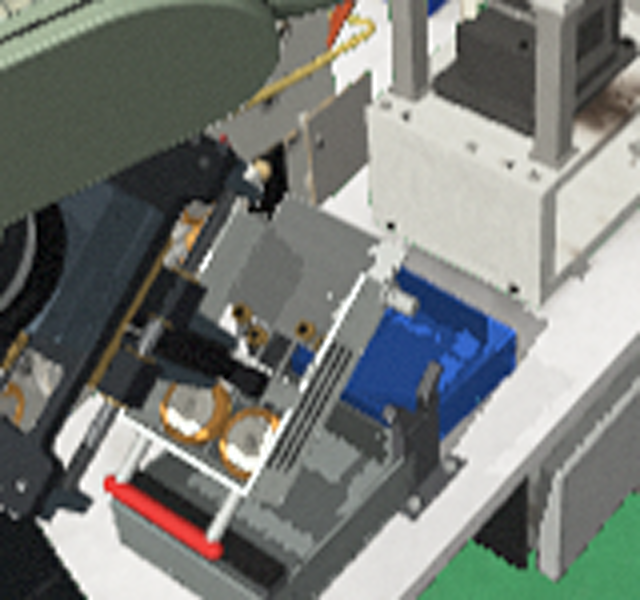

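View pics/m_w.png

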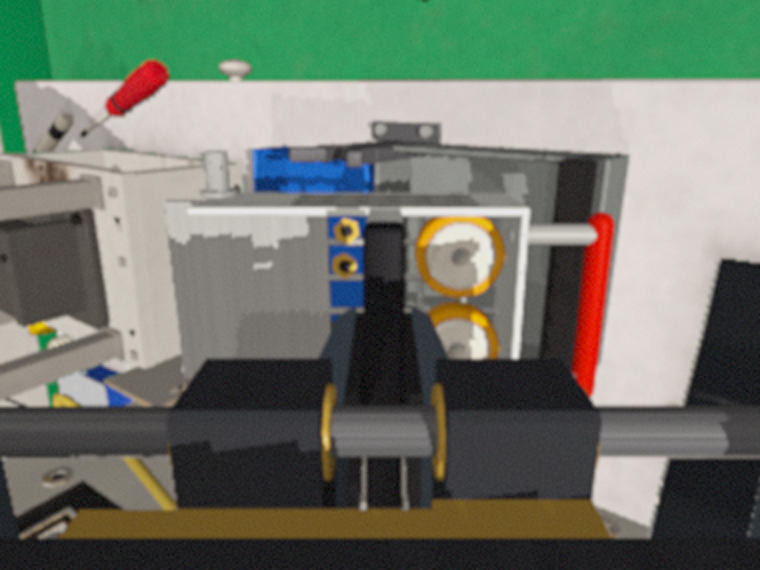

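Emit:
apply_moves(plan=[{"fingers": 0.6,"x": 0.7,"y": 0,"z": 0,"wx": 0,"wy": -2,"wz": 0},{"fingers": 0.6,"x": -0.7,"y": 0,"z": 0,"wx": 0,"wy": -2,"wz": 0},{"fingers": 0.6,"x": 0.7,"y": 0.3,"z": 0,"wx": 0,"wy": -2,"wz": 0},{"fingers": 0.6,"x": -0.7,"y": -0.3,"z": 0,"wx": 0,"wy": -2,"wz": 0},{"fingers": 0.6,"x": 0.7,"y": 0.3,"z": 0,"wx": 0,"wy": -2,"wz": 0},{"fingers": 0.6,"x": -0.7,"y": -0.3,"z": 0,"wx": 0,"wy": -2,"wz": 0},{"fingers": 0.6,"x": 0,"y": 0,"z": 0,"wx": 0,"wy": -2,"wz": 0}])

```text
time_s: 9.55
ee_pos: [555.3, 234.3, 143.2]
ee_rot: [179.3, 36.7, 76.1]
force: [0.3, -0.1, -3.1]
gripper_width: 11.8
```

```bash
cat > look.py <<'E'
from h import *
import sys
t=sys.argv[1]
a=cams.grab_frame('side');crop(a,200,165,360,315,4,f'pics/{t}_s.png')
b=cams.grab_frame('wrist');crop(b,130,60,510,345,2,f'pics/{t}_w.png')
s=monitor.state();print(s['time_s'],s['ee_pos'],s['ee_rot'],s['gripper_width'],s['force'],s['torque'],s['qpos'])
A=cv2.imread(f'pics/{t}_s.png');B=cv2.imread(f'pics/{t}_w.png')
A=cv2.resize(A,(480,450));B=cv2.resize(B,(600,450))
cv2.imwrite(f'pics/{t}.png',cv2.resize(np.hstack([A[:,60:],B[:,60:-40]]),(800,391)))
E
python3 look.py n
```

```text
9.65 [556.243289   235.88211396 140.85022155] [179.37479395  36.64478364  76.25257517] 11.33610874085996 [ 0.258635   -0.60231441 -4.7315014 ] [ 1.03124567 -0.38816753 -0.01743389] [ 35.66553028  38.68592994  71.82482891 -23.59926423  97.85916937
 -38.07404153]
```

View pics/n.png

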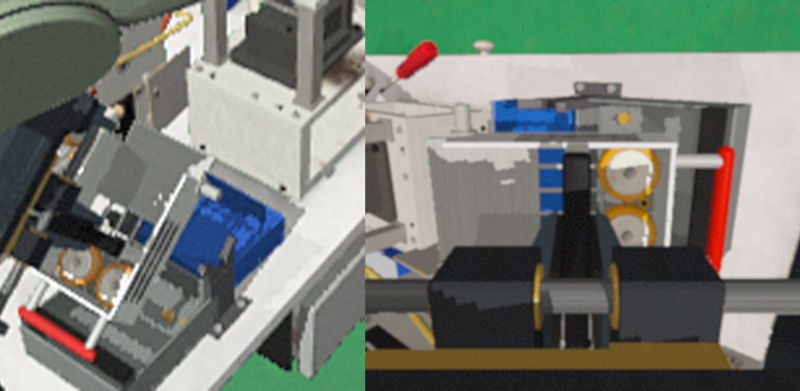

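Emit:
apply_moves(plan=[{"fingers": 0.6,"x": 0.7,"y": 0.4,"z": 0,"wx": 0,"wy": 0,"wz": 0},{"fingers": 0.6,"x": -0.7,"y": -0.4,"z": 0,"wx": 0,"wy": 0,"wz": 0},{"fingers": 0.6,"x": 0.7,"y": 0.4,"z": -0.3,"wx": 0,"wy": 0,"wz": 0},{"fingers": 0.6,"x": -0.7,"y": -0.4,"z": 0.3,"wx": 0,"wy": 0,"wz": 0},{"fingers": 0.6,"x": 0.7,"y": 0.4,"z": -0.3,"wx": 0,"wy": 0,"wz": 0},{"fingers": 0.6,"x": -0.7,"y": -0.4,"z": 0.3,"wx": 0,"wy": 0,"wz": 0},{"fingers": 0.6,"x": 0,"y": 0,"z": 0,"wx": 0,"wy": 0,"wz": 0}])

```text
time_s: 10.35
ee_pos: [555.2, 234.6, 141.5]
ee_rot: [179.5, 36.8, 76.2]
force: [-0.1, 0.2, -3.8]
gripper_width: 11.4
```

```bash
python3 look.py o
```

```text
10.45 [557.23437974 236.73503166 140.28293089] [179.31894987  36.54635932  76.24659941] 11.58540199927355 [-0.70517666  0.54046614 -4.88942848] [ 1.02053688 -0.31075378 -0.00323116] [ 35.66854164  38.75849964  71.71164249 -23.58039823  97.78784772
 -38.07923953]
```

View pics/o_s.png

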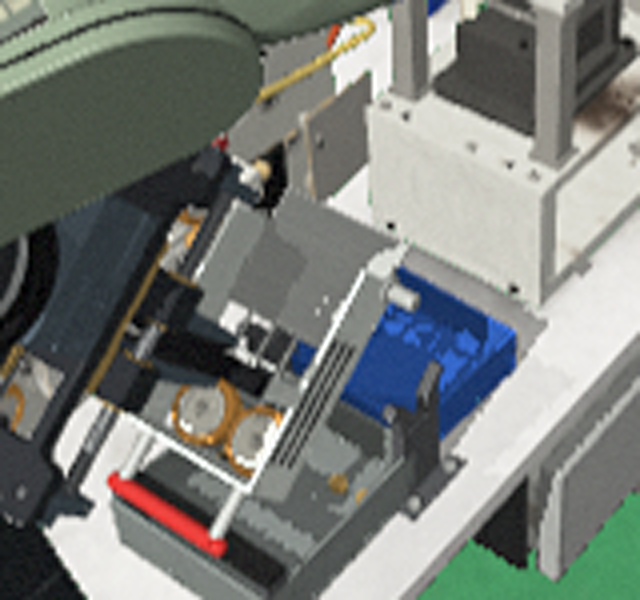

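View pics/o_w.png

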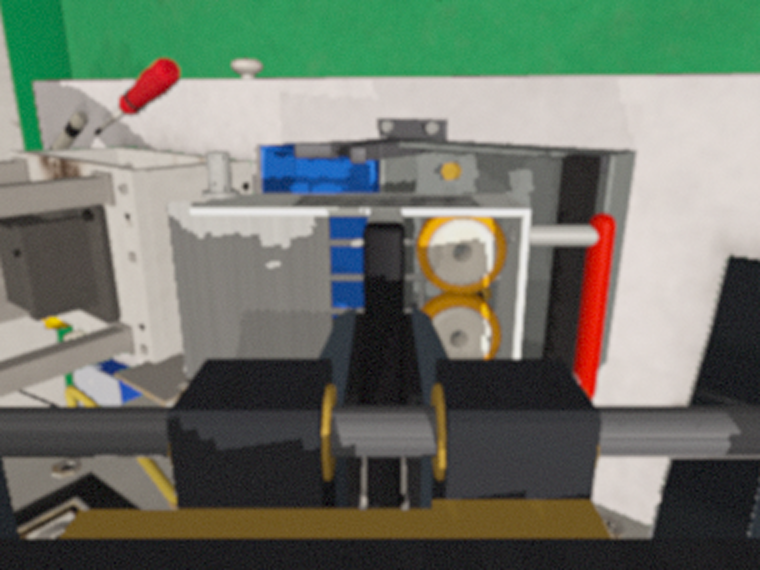

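Emit:
apply_moves(plan=[{"fingers": 0.6,"x": 0.6,"y": 0.6,"z": -0.5,"wx": 0,"wy": 0,"wz": 0},{"fingers": 0.6,"x": -0.6,"y": -0.6,"z": 0.2,"wx": 0,"wy": 0,"wz": 0},{"fingers": 0.6,"x": -0.9,"y": 0.6,"z": -0.5,"wx": 0,"wy": 0,"wz": 0},{"fingers": 0.6,"x": 0.6,"y": -0.6,"z": 0.2,"wx": 0,"wy": 0,"wz": 0},{"fingers": 0.6,"x": -0.9,"y": 0.6,"z": -0.5,"wx": 0,"wy": 0,"wz": 0},{"fingers": 0.6,"x": 0.6,"y": -0.6,"z": 0.2,"wx": 0,"wy": 0,"wz": 0},{"fingers": 0.6,"x": -0.9,"y": 0.6,"z": -0.5,"wx": 0,"wy": 0,"wz": 0},{"fingers": 0.6,"x": 0,"y": 0,"z": 0,"wx": 0,"wy": 0,"wz": 0}])

```text
time_s: 11.25
ee_pos: [560.0, 235.7, 142.9]
ee_rot: [178.9, 36.4, 75.9]
force: [0.8, 1.2, -3.5]
gripper_width: 11.4
```

```bash
python3 look.py q
```

```text
11.35 [556.6352167  237.24367082 139.27064436] [179.44099091  36.53448249  76.31821917] 11.483225246187226 [-0.15315093 -0.71781939 -4.50832003] [ 1.01483774 -0.27742999  0.00939773] [ 35.69449176  38.80648316  71.76126315 -23.49208279  97.74719112
 -38.0652468 ]
```

View pics/q_s.png

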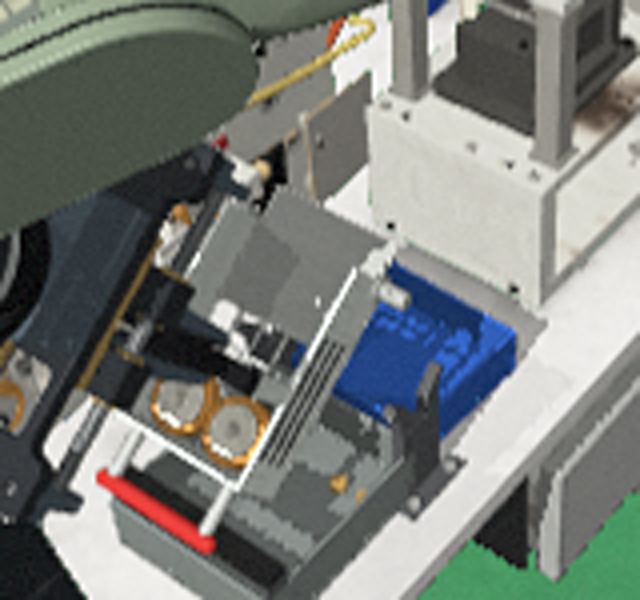

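View pics/q_w.png

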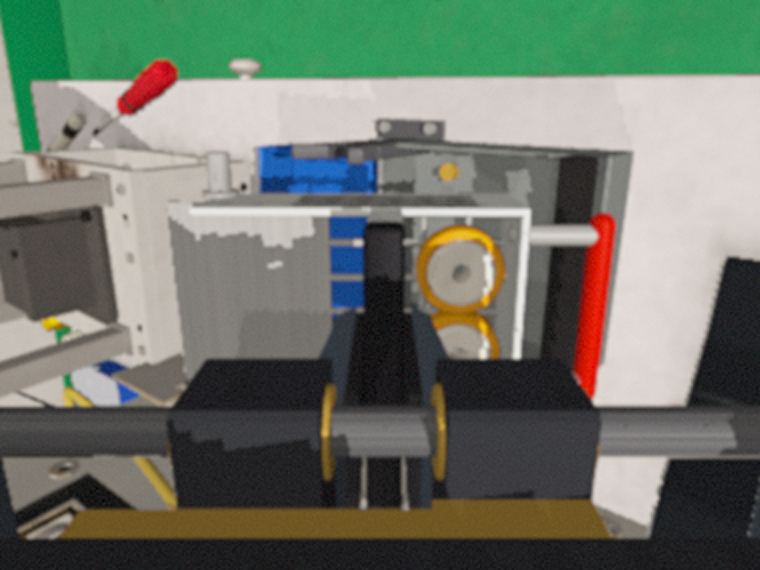

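```bash
python3 - <<'E'
from h import *
s=monitor.state()
R1=Ro.from_euler('xyz',s['ee_rot'],degrees=True);R2=Ro.from_euler('xyz',[179.45,-.19,76.58],degrees=True)
d=(R1.inv()*R2).as_rotvec()
T=[]
for i in range(1,9):
    k=i/8;T.append((*(s['ee_pos']+k*(np.array([540,226.6,240])-s['ee_pos'])),R1*Ro.from_rotvec(d*k)))
rows(T,s)
E
```

```text
{"fingers":F,"x":-0.89,"y":-0.16,"z":-0.91,"wx":-0.0,"wy":4.6,"wz":0.0}
{"fingers":F,"x":-1.79,"y":-0.32,"z":-1.81,"wx":-0.0,"wy":9.2,"wz":0.0}
{"fingers":F,"x":-2.68,"y":-0.49,"z":-2.72,"wx":-0.0,"wy":13.8,"wz":0.0}
{"fingers":F,"x":-3.57,"y":-0.65,"z":-3.63,"wx":-0.0,"wy":18.4,"wz":0.1}
{"fingers":F,"x":-4.46,"y":-0.81,"z":-4.54,"wx":-0.0,"wy":23.0,"wz":0.1}
{"fingers":F,"x":-5.36,"y":-0.97,"z":-5.44,"wx":-0.1,"wy":27.5,"wz":0.1}
{"fingers":F,"x":-6.25,"y":-1.13,"z":-6.35,"wx":-0.1,"wy":32.1,"wz":0.1}
{"fingers":F,"x":-7.14,"y":-1.29,"z":-7.26,"wx":-0.1,"wy":36.7,"wz":0.1}
```

Emit:
apply_moves(plan=[{"fingers": 0.6,"x": -0.9,"y": 0,"z": -0.9,"wx": 0,"wy": 4,"wz": 0},{"fingers": 0.6,"x": -1.8,"y": 0,"z": -1.8,"wx": 0,"wy": 8,"wz": 0},{"fingers": 0.6,"x": -2.7,"y": -0.2,"z": -2.7,"wx": 0,"wy": 12,"wz": 0},{"fingers": 0.6,"x": -3.6,"y": -0.3,"z": -3.6,"wx": 0,"wy": 16,"wz": 0},{"fingers": 0.6,"x": -4.5,"y": -0.4,"z": -4.5,"wx": 0,"wy": 20,"wz": 0},{"fingers": 0.6,"x": -5.4,"y": -0.5,"z": -5.4,"wx": 0,"wy": 24,"wz": 0},{"fingers": 0.6,"x": -6.3,"y": -0.6,"z": -6.3,"wx": 0,"wy": 28,"wz": 0},{"fingers": 0.6,"x": -7,"y": -0.7,"z": -7.2,"wx": 0,"wy": 31,"wz": 0}])

```text
time_s: 12.15
ee_pos: [545.0, 224.6, 239.7]
ee_rot: [179.6, 5.5, 76.6]
force: [0.1, -0.7, -4.4]
gripper_width: 11.3
```

```bash
python3 look.py r
```

```text
12.25 [545.85313504 224.14723519 241.25493169] [179.38701647   5.51761627  76.49088033] 11.680002200481864 [ 0.75401498 -0.30354984 -4.76405988] [ 0.16247647 -0.19613302 -0.00466304] [ 24.12691707  19.85160815  79.66830303  -4.77393421  83.39248099
 -51.72324525]
```

View pics/r_s.png

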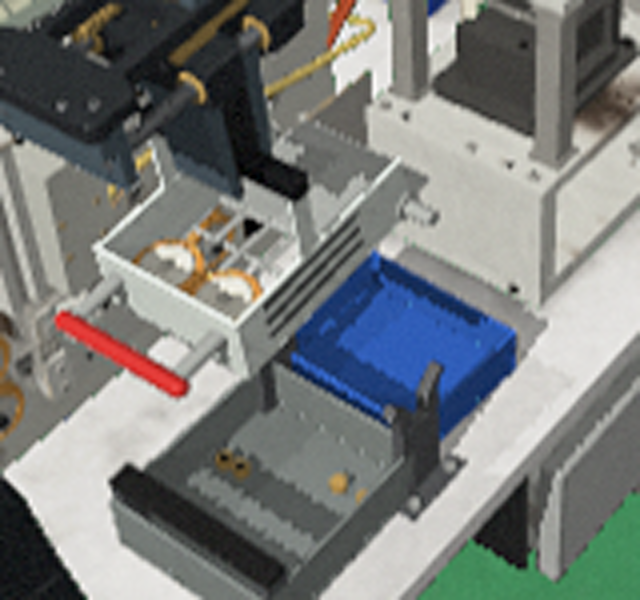

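View pics/r_w.png

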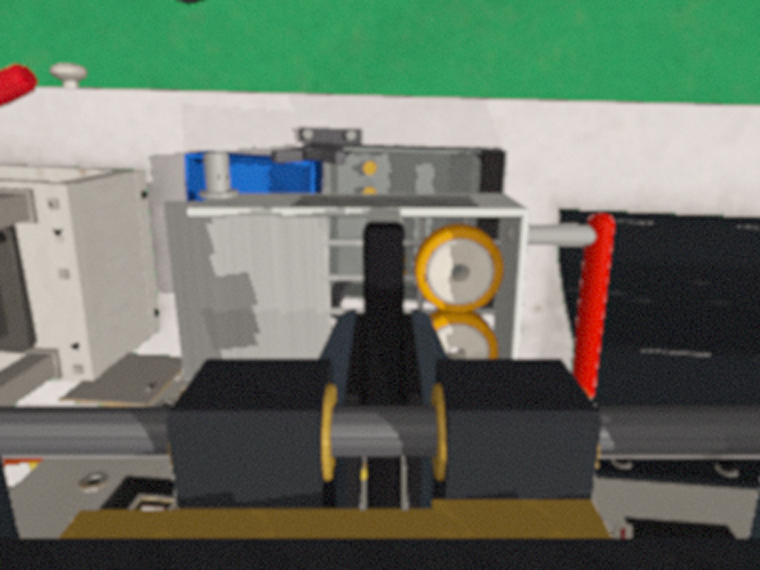

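```bash
python3 - <<'E'
import cv2
a=cv2.imread('pics/r_s.png');cv2.imwrite('pics/r2.png',cv2.resize(a[330:580,100:480],None,fx=2,fy=2,interpolation=2))
b=cv2.imread('pics/r_w.png');cv2.imwrite('pics/r3.png',cv2.resize(b[120:360,160:540],None,fx=2,fy=2,interpolation=2))
E
```

```text
(no output)
```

View pics/r2.png

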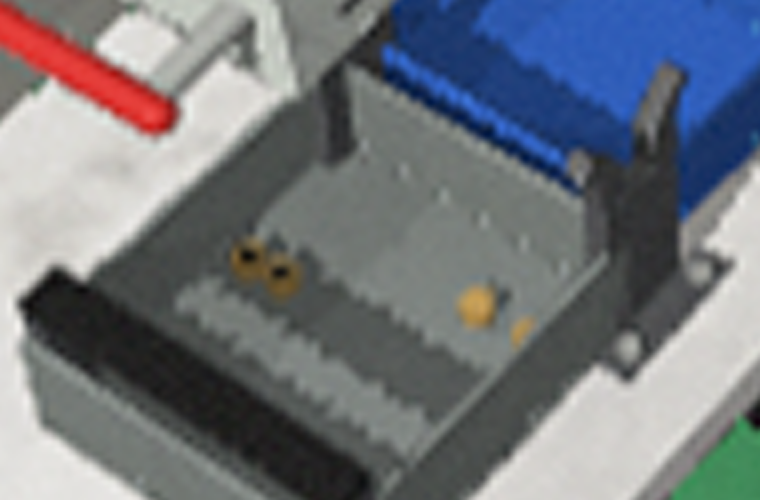

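View pics/r3.png

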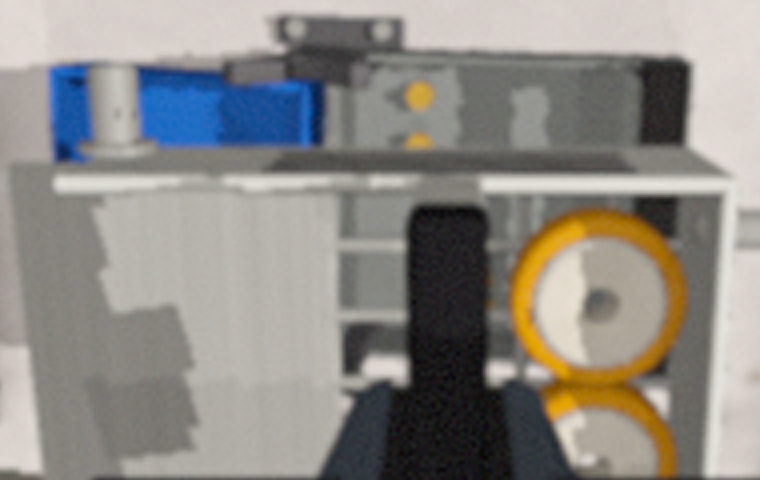

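```bash
python3 - <<'E'
from h import *
from fit import pt
# seated state
s0=dict(ee_pos=np.array([553.6,226.5,95.2]),ee_rot=np.array([179.5,-.1,76.6]))
p=[550.4,217.2,np.radians(76.5)]
for X in [(10,48,138),(95,36,79),(63,45,94),(-63,45,94)]: print(X,(proj('wrist',pt(p,X),s0)[0]-[130,60])*2)
s=monitor.state();print(s['ee_pos'],s['ee_rot'])
R1=Ro.from_euler('xyz',s['ee_rot'],degrees=True);R2=Ro.from_euler('xyz',[179.5,-.1,76.6],degrees=True)
d=(R1.inv()*R2).as_rotvec()
T=[]
for i in range(1,9):
    k=min(1,i/7);T.append((*(s['ee_pos']+k*(np.array([553.6,226.5,140])-s['ee_pos'])),R1*Ro.from_rotvec(d*k)))
rows(T,s)
E
```

```text
(10, 48, 138) [384.47691007 227.55064315]
(95, 36, 79) [596.69598959 226.69328717]
(63, 45, 94) [527.85879208 210.95287888]
(-63, 45, 94) [185.37889903 210.38170814]
[545.85313504 224.14723519 241.25493169] [179.38701647   5.51761627  76.49088033]
{"fingers":F,"x":0.20,"y":0.08,"z":1.44,"wx":0.0,"wy":0.8,"wz":-0.0}
{"fingers":F,"x":0.39,"y":0.17,"z":2.87,"wx":0.0,"wy":1.6,"wz":-0.0}
{"fingers":F,"x":0.59,"y":0.25,"z":4.31,"wx":0.0,"wy":2.4,"wz":-0.0}
{"fingers":F,"x":0.79,"y":0.34,"z":5.74,"wx":0.1,"wy":3.2,"wz":-0.0}
{"fingers":F,"x":0.99,"y":0.42,"z":7.18,"wx":0.1,"wy":4.0,"wz":-0.0}
{"fingers":F,"x":1.18,"y":0.51,"z":8.61,"wx":0.1,"wy":4.8,"wz":-0.0}
{"fingers":F,"x":1.38,"y":0.59,"z":10.05,"wx":0.1,"wy":5.6,"wz":-0.1}
{"fingers":F,"x":1.38,"y":0.59,"z":10.05,"wx":0.1,"wy":5.6,"wz":-0.1}
```

Emit:
apply_moves(plan=[{"fingers": 0.6,"x": 0.2,"y": 0.1,"z": 1,"wx": 0,"wy": 0.8,"wz": 0},{"fingers": 0.6,"x": 0.4,"y": 0.2,"z": 2.5,"wx": 0,"wy": 1.6,"wz": 0},{"fingers": 0.6,"x": 0.6,"y": 0.3,"z": 4,"wx": 0,"wy": 2.4,"wz": 0},{"fingers": 0.6,"x": 0.8,"y": 0.3,"z": 5.8,"wx": 0,"wy": 3.2,"wz": 0},{"fingers": 0.6,"x": 1,"y": 0.4,"z": 7.5,"wx": 0,"wy": 4,"wz": 0},{"fingers": 0.6,"x": 1.2,"y": 0.5,"z": 9,"wx": 0,"wy": 5,"wz": 0},{"fingers": 0.6,"x": 1.4,"y": 0.6,"z": 10,"wx": 0,"wy": 5.6,"wz": 0},{"fingers": 0.6,"x": 1.4,"y": 0.6,"z": 10,"wx": 0,"wy": 5.6,"wz": 0}])

```text
time_s: 13.05
ee_pos: [552.2, 226.0, 137.9]
ee_rot: [179.6, 0.2, 76.6]
force: [0.3, -0.6, -3.5]
gripper_width: 11.8
```

```bash
python3 look.py t; python3 - <<'E'
from h import *
rows([(553.6,226.5,95.2,Ro.from_euler('xyz',[179.5,-.1,76.6],degrees=True))])
E
```

```text
13.15 [553.71602811 226.85720179 140.25971186] [ 1.79420530e+02 -1.85552897e-02  7.65777876e+01] 11.316540397712743 [ 0.01747852  0.12830558 -4.7212916 ] [ 0.05179877 -0.13119593  0.01876427] [ 21.36934716  21.9188436   90.9871583   -0.34364448  66.60790147
 -55.07324997]
{"fingers":F,"x":-0.04,"y":-0.05,"z":4.51,"wx":0.1,"wy":0.1,"wz":-0.0}
```

View pics/t.png

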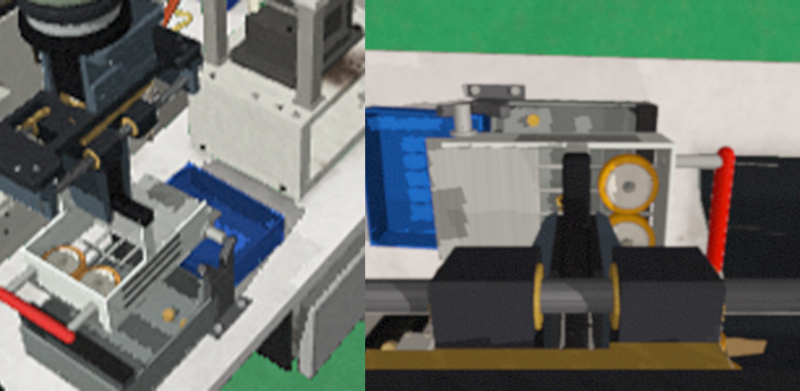

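Aligned; lower gently.

Emit:
apply_moves(plan=[{"fingers": 0.6,"x": 0,"y": 0,"z": 0.8,"wx": 0,"wy": 0,"wz": 0},{"fingers": 0.6,"x": 0,"y": 0,"z": 1.6,"wx": 0,"wy": 0,"wz": 0},{"fingers": 0.6,"x": 0,"y": 0,"z": 2.4,"wx": 0,"wy": 0,"wz": 0},{"fingers": 0.6,"x": 0,"y": 0,"z": 3.2,"wx": 0,"wy": 0,"wz": 0},{"fingers": 0.6,"x": 0,"y": 0,"z": 3.8,"wx": 0,"wy": 0,"wz": 0},{"fingers": 0.6,"x": 0,"y": 0,"z": 4.2,"wx": 0,"wy": 0,"wz": 0},{"fingers": 0.6,"x": 0,"y": 0,"z": 4.4,"wx": 0,"wy": 0,"wz": 0},{"fingers": 0.6,"x": 0,"y": 0,"z": 4.5,"wx": 0,"wy": 0,"wz": 0}])

```text
time_s: 13.95
ee_pos: [554.2, 226.9, 95.4]
ee_rot: [179.4, -0.0, 76.6]
force: [-0.6, -0.4, -1.0]
gripper_width: 11.7
```

```bash
python3 look.py u
```

```text
14.05 [554.14842722 226.79014061  95.62287782] [ 1.79419684e+02 -2.52065429e-02  7.65738526e+01] 11.673716466567987 [-0.67440819  0.38771527 -2.62997974] [-0.12787777  0.18194535 -0.02249023] [ 21.34516289  24.06838744  94.48997458  -0.35489114  60.95103274
 -55.05757012]
```

View pics/u_s.png

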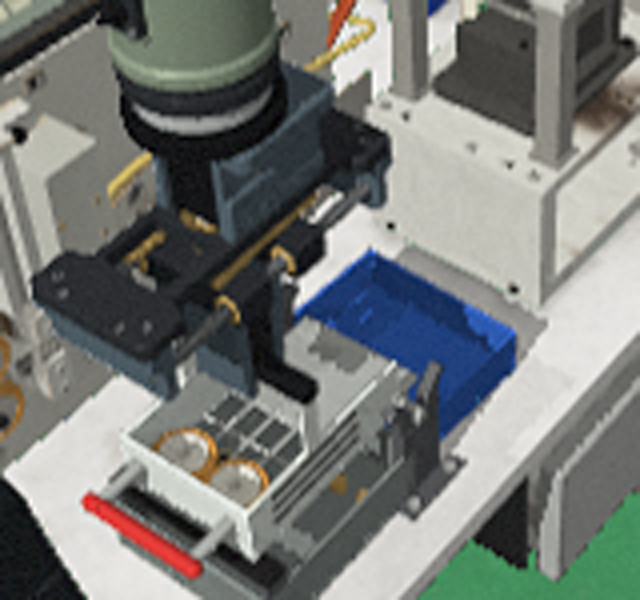

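Emit:
apply_moves(plan=[{"fingers": 0.9,"x": 0,"y": 0,"z": 0.05,"wx": 0,"wy": 0,"wz": 0},{"fingers": 2,"x": 0,"y": 0,"z": 0.05,"wx": 0,"wy": 0,"wz": 0},{"fingers": 4,"x": 0,"y": 0,"z": 0.05,"wx": 0,"wy": 0,"wz": 0},{"fingers": 4,"x": 0,"y": 0,"z": 0,"wx": 0,"wy": 0,"wz": 0},{"fingers": 4,"x": 0,"y": 0,"z": -2,"wx": 0,"wy": 0,"wz": 0},{"fingers": 4,"x": 0,"y": 0,"z": -5,"wx": 0,"wy": 0,"wz": 0},{"fingers": 4,"x": 0,"y": 0,"z": -8,"wx": 0,"wy": 0,"wz": 0},{"fingers": 4,"x": 0,"y": 0,"z": -9,"wx": 0,"wy": 0,"wz": 0}], newtons=20)

```text
time_s: 14.85
ee_pos: [555.1, 227.7, 189.3]
ee_rot: [179.1, -0.3, 76.6]
force: [1.1, 0.4, 0.9]
gripper_width: 39.9
```

```bash
python3 look.py v; python3 - <<'E'
from h import *
from fit import pt
im=cv2.imread('pics/v_w.png')
s=monitor.state();p=[550.4,217.2,np.radians(76.5)]
for X in [(10,48,144),(95,36,84),(95,-36,84),(63,45,94),(-63,45,94),(-85,45,57)]:
    u=(proj('wrist',pt(p,X),s)[0]-[130,60])*2+1;print(X,u);cv2.circle(im,tuple(int(a) for a in u),4,(255,0,255),1)
cv2.imwrite('pics/v2.png',im)
E
```

```text
14.95 [554.18811296 227.36153632 187.27435063] [ 1.79234572e+02 -1.58440118e-01  7.65704551e+01] 39.81295451294826 [ 0.18326739 -0.25761439 -0.90023372] [ 0.04120962 -0.1246648   0.01175752] [ 21.39273227  20.0367594   86.88417336  -0.32216485  72.36049099
 -55.08096485]
(10, 48, 144) [381.87297624 186.64416456]
(95, 36, 84) [536.50008612 193.48653219]
(95, -36, 84) [526.44723519 315.82930012]
(63, 45, 94) [482.38770557 179.2456424 ]
(-63, 45, 94) [243.41124119 178.96015379]
(-85, 45, 57) [221.26818677 171.02089113]
```

View pics/v2.png

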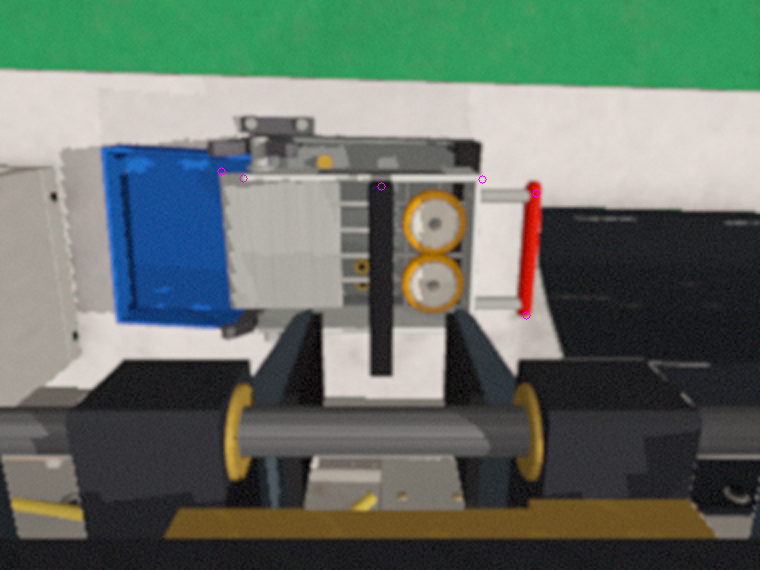

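View pics/v_s.png

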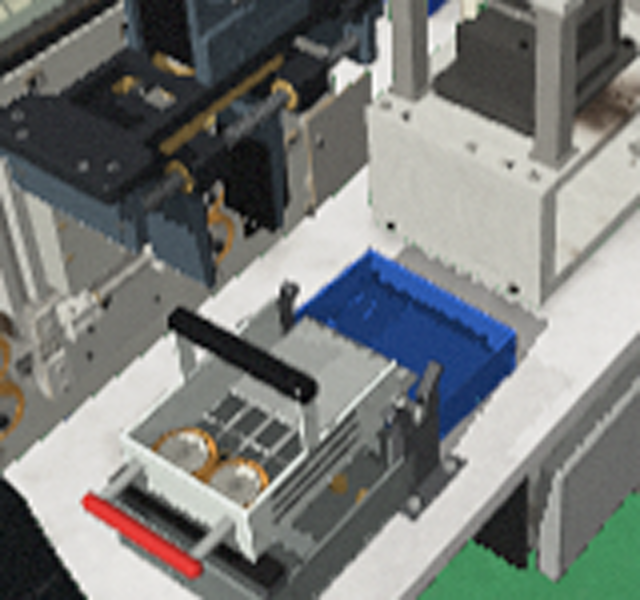

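```bash
cat > rear.py <<'E'
from h import *
from fit import pt
p=[550.4,217.2,np.radians(76.5)]
R0=Ro.from_euler('xyz',[180,0,76.5],degrees=True)
def tgt(sx,sz,lean,sy=8):
    w=pt(p,[sx,sy,sz])[0]; return (*w,R0*Ro.from_rotvec([0,-np.radians(lean),0]))
E
python3 - <<'E'
from rear import *
s=monitor.state()
T=[]
for i in range(1,8):
    k=min(1,i/6); T.append(tgt(10+k*(116-10),187+(150-187)*k,20*k,8*k))
rows(T,s)
E
```

```text
{"fingers":F,"x":1.69,"y":-0.27,"z":0.65,"wx":0.8,"wy":-3.5,"wz":0.0}
{"fingers":F,"x":3.45,"y":-0.41,"z":1.26,"wx":0.8,"wy":-6.8,"wz":0.0}
{"fingers":F,"x":5.22,"y":-0.55,"z":1.88,"wx":0.8,"wy":-10.2,"wz":0.0}
{"fingers":F,"x":6.98,"y":-0.69,"z":2.50,"wx":0.8,"wy":-13.5,"wz":-0.0}
{"fingers":F,"x":8.75,"y":-0.83,"z":3.12,"wx":0.8,"wy":-16.8,"wz":-0.0}
{"fingers":F,"x":10.51,"y":-0.97,"z":3.74,"wx":0.8,"wy":-20.2,"wz":-0.1}
{"fingers":F,"x":10.51,"y":-0.97,"z":3.74,"wx":0.8,"wy":-20.2,"wz":-0.1}
```

Emit:
apply_moves(plan=[{"fingers": 3,"x": 1.7,"y": -0.3,"z": 0.6,"wx": 0.8,"wy": -3.5,"wz": 0},{"fingers": 2.2,"x": 3.5,"y": -0.4,"z": 1.2,"wx": 0.8,"wy": -6.8,"wz": 0},{"fingers": 2,"x": 5.2,"y": -0.6,"z": 1.9,"wx": 0.8,"wy": -10.2,"wz": 0},{"fingers": 2,"x": 7,"y": -0.7,"z": 2.5,"wx": 0.8,"wy": -13.5,"wz": 0},{"fingers": 2,"x": 8.8,"y": -0.8,"z": 3.1,"wx": 0.8,"wy": -16.8,"wz": 0},{"fingers": 2,"x": 10.5,"y": -1,"z": 3.7,"wx": 0.8,"wy": -20.2,"wz": 0},{"fingers": 2,"x": 10.5,"y": -1,"z": 3.7,"wx": 0.8,"wy": -20.2,"wz": 0}])

```text
time_s: 15.65
ee_pos: [567.9, 334.6, 144.7]
ee_rot: [-179.6, 20.3, 76.8]
force: [0.1, -0.8, -0.6]
gripper_width: 19.7
```

```bash
python3 look.py x; python3 - <<'E'
from rear import *
im=cv2.imread('pics/x_w.png')
s=monitor.state()
for X in [(95,36,84),(95,-36,84),(95,36,79),(95,-36,79),(63,45,94)]:
    u=(proj('wrist',pt(p,X),s)[0]-[130,60])*2+1;print(X,u);cv2.circle(im,tuple(int(a) for a in u),4,(255,0,255),1)
cv2.imwrite('pics/x2.png',im)
rows([tgt(95-.342*t,79-.94*t,20) for t in (-40,-20,0,20,30,38)],s)
E
```

```text
15.75 [568.4998185  331.67795984 147.81061672] [-179.80898635   20.23554027   76.57396807] 20.234924576300756 [-0.38148327  0.15875749 -0.46522095] [ 0.23438272 -0.18820068  0.057708  ] [ 36.27053056  36.62393506  67.51930046 -12.78390242  91.63936129
 -38.85808045]
(95, 36, 84) [390.62435832 227.70489425]
(95, -36, 84) [389.98843173 361.65444666]
(95, 36, 79) [393.96485973 225.88535201]
(95, -36, 79) [393.11474857 357.91505499]
(63, 45, 94) [322.54804606 208.92196838]
{"fingers":F,"x":0.44,"y":0.12,"z":3.17,"wx":-0.2,"wy":0.2,"wz":0.1}
{"fingers":F,"x":0.44,"y":0.13,"z":5.17,"wx":-0.2,"wy":0.2,"wz":0.1}
{"fingers":F,"x":0.45,"y":0.13,"z":7.17,"wx":-0.2,"wy":0.2,"wz":0.1}
{"fingers":F,"x":0.46,"y":0.14,"z":9.17,"wx":-0.2,"wy":0.2,"wz":0.1}
{"fingers":F,"x":0.47,"y":0.14,"z":10.17,"wx":-0.2,"wy":0.2,"wz":0.1}
{"fingers":F,"x":0.47,"y":0.14,"z":10.97,"wx":-0.2,"wy":0.2,"wz":0.1}
```

View pics/x2.png

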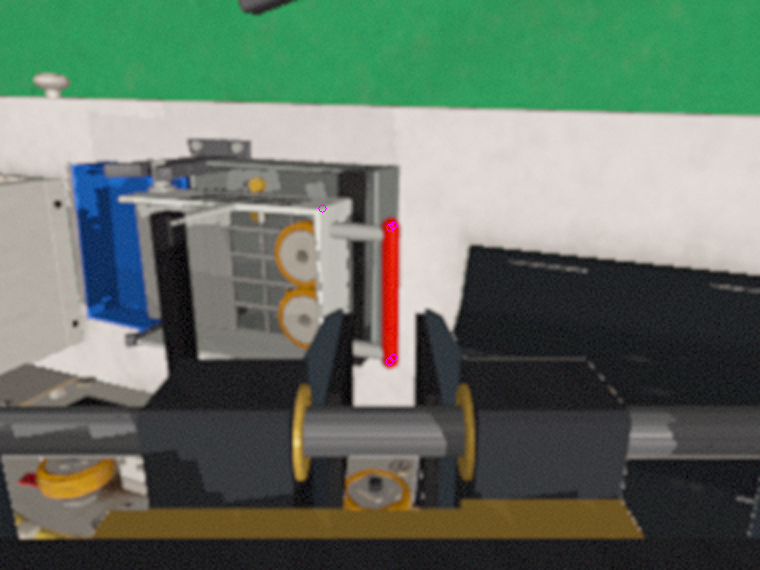

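View pics/x_s.png

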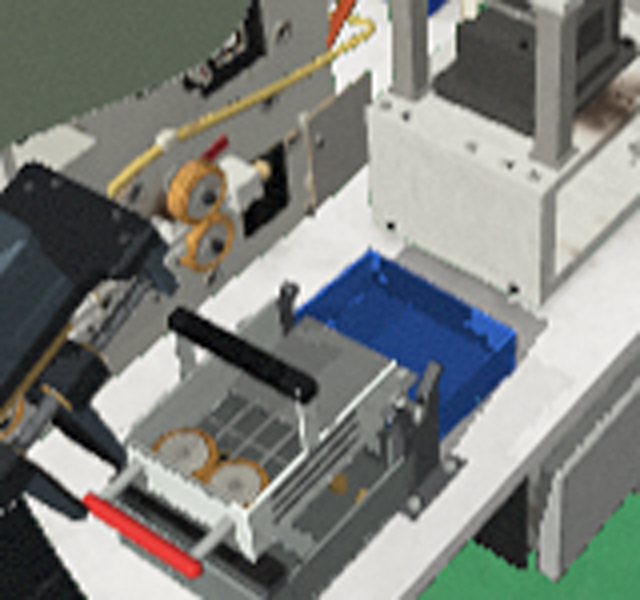

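Emit:
apply_moves(plan=[{"fingers": 2,"x": 0.5,"y": 0.1,"z": 2,"wx": 0,"wy": 0.2,"wz": 0},{"fingers": 2,"x": 0.5,"y": 0.1,"z": 4,"wx": 0,"wy": 0.2,"wz": 0},{"fingers": 2,"x": 0.5,"y": 0.1,"z": 6,"wx": 0,"wy": 0.2,"wz": 0},{"fingers": 2,"x": 0.5,"y": 0.1,"z": 7.5,"wx": 0,"wy": 0.2,"wz": 0},{"fingers": 2,"x": 0.5,"y": 0.1,"z": 8,"wx": 0,"wy": 0.2,"wz": 0},{"fingers": 2,"x": 0.5,"y": 0.1,"z": 8,"wx": 0,"wy": 0.2,"wz": 0}])

```text
time_s: 16.35
ee_pos: [563.6, 307.8, 71.0]
ee_rot: [-179.8, 20.1, 76.5]
force: [-0.4, -0.1, 0.1]
gripper_width: 20.0
```

```bash
python3 look.py y; python3 - <<'E'
from rear import *
s=monitor.state()
rows([tgt(95-.342*t,79-.94*t,20) for t in (20,30,38)],s)
E
```

```text
16.45 [564.43330968 309.01122761  72.03771615] [-179.88072606   19.95991703   76.51470585] 19.6192346439505 [-0.92941855 -0.4689715   0.20278471] [ 0.28414685 -0.2127061   0.0189295 ] [ 34.96669874  37.83488325  76.36652186 -13.14751155  81.31286653
 -37.75560778]
{"fingers":F,"x":-0.01,"y":-0.02,"z":1.26,"wx":-0.1,"wy":-0.0,"wz":0.0}
{"fingers":F,"x":-0.01,"y":-0.02,"z":2.26,"wx":-0.1,"wy":-0.0,"wz":0.0}
{"fingers":F,"x":-0.01,"y":-0.02,"z":3.06,"wx":-0.1,"wy":-0.0,"wz":0.0}
```

View pics/y_w.png

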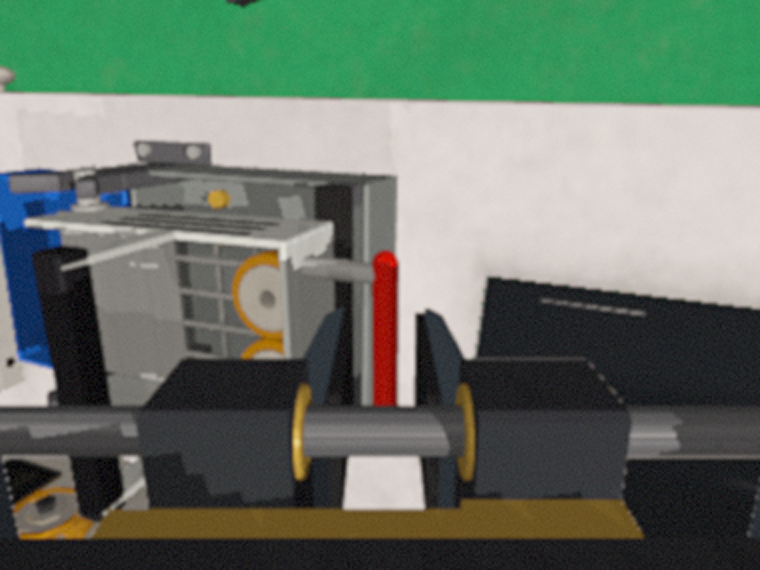

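View pics/y_s.png

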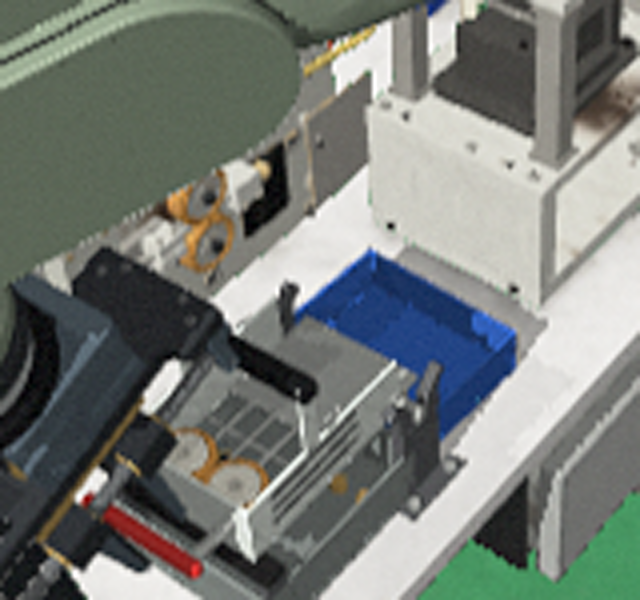

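```bash
python3 - <<'E'
from rear import *
s=monitor.state();R=Ro.from_euler('xyz',s['ee_rot'],degrees=True)
im=cv2.imread('pics/y_s.png')
for off,c in ((79,(255,0,255)),(99,(0,255,255))):
  for x in(-89,89):
    for y in (-38,38):
        u=(proj('side',s['ee_pos']+R.apply([x,y,-off]))[0]-[200,165])*4+2
        cv2.circle(im,tuple(int(a) for a in u),4,c,-1)
for x in (10,-10):
    for y in (-16,16):
        u=(proj('side',s['ee_pos']+R.apply([x,y,0]))[0]-[200,165])*4+2
        cv2.circle(im,tuple(int(a) for a in u),4,(0,255,0),-1)
for X in [(16,48,144),(16,-48,144),(16,-48,132)]:
    u=(proj('side',pt(p,X))[0]-[200,165])*4+2;cv2.circle(im,tuple(int(a) for a in u),4,(255,255,0),-1)
cv2.imwrite('pics/y3.png',im)
E
```

```text
(no output)
```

View pics/y3.png

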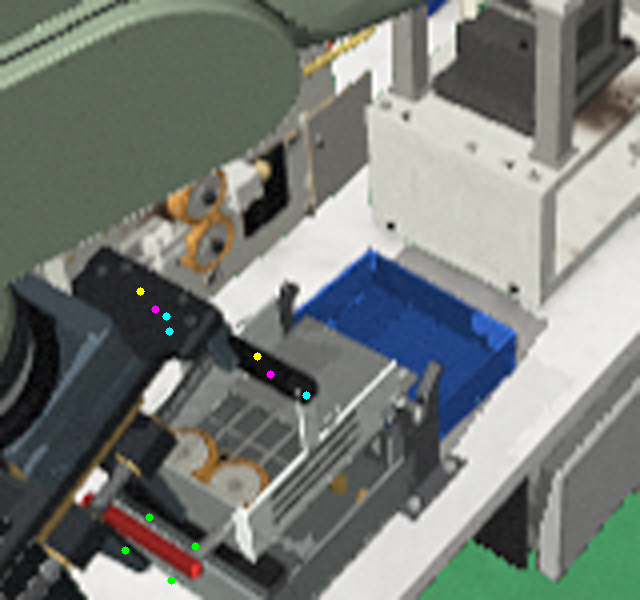

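Emit:
apply_moves(plan=[{"fingers": 2,"x": 0,"y": 0,"z": 0.8,"wx": 0,"wy": 0,"wz": 0},{"fingers": 2,"x": 0,"y": 0,"z": 1.6,"wx": 0,"wy": 0,"wz": 0},{"fingers": 2,"x": 0,"y": 0,"z": 2.3,"wx": 0,"wy": 0,"wz": 0},{"fingers": 2,"x": 0,"y": 0,"z": 2.8,"wx": 0,"wy": 0,"wz": 0},{"fingers": 2,"x": 0,"y": 0,"z": 2.8,"wx": 0,"wy": 0,"wz": 0}])

```text
time_s: 16.95
ee_pos: [561.5, 299.2, 44.6]
ee_rot: [-179.8, 20.0, 76.5]
force: [0.3, 0.7, 0.3]
gripper_width: 20.2
```

```bash
python3 look.py z
```

```text
17.05 [562.1524248  299.75693144  45.57063202] [-179.87324468   19.9674186    76.51801637] 20.007202649798057 [ 0.15779411  0.32666963 -0.59723367] [ 0.27867844 -0.17661262  0.01792717] [ 34.47123101  38.49581604  79.21161714 -13.43261705  77.80814117
 -37.38024855]
```

View pics/z_w.png

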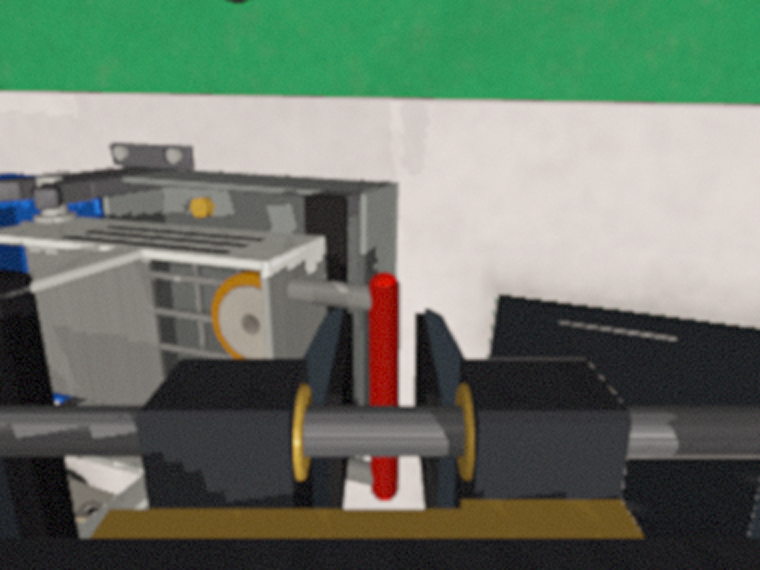

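View pics/z_s.png

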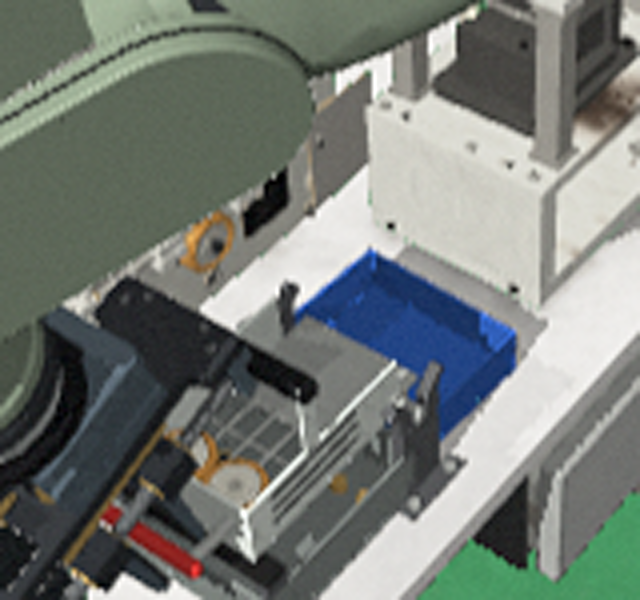

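Emit:
apply_moves(plan=[{"fingers": 1,"x": 0,"y": 0,"z": 0,"wx": 0,"wy": 0,"wz": 0},{"fingers": 0.5,"x": 0,"y": 0,"z": 0,"wx": 0,"wy": 0,"wz": 0},{"fingers": 0.5,"x": 0,"y": 0,"z": 0,"wx": 0,"wy": 0,"wz": 0},{"fingers": 0.5,"x": 0,"y": 0,"z": 0,"wx": 0,"wy": 0,"wz": 0}], newtons=25)

```text
time_s: 17.45
ee_pos: [562.4, 299.9, 45.8]
ee_rot: [-179.9, 19.9, 76.5]
force: [-0.1, 0.7, 0.6]
gripper_width: 9.3
```

```bash
python3 - <<'E'
from rear import *
s=monitor.state();print(s['ee_pos'],s['gripper_width'],s['force'],s['torque'])
R=Ro.from_euler('xyz',s['ee_rot'],degrees=True)
xb=np.array([np.cos(p[2]),np.sin(p[2]),0])
for ph in (3,7,12,17,22,27,31,35,38,41,44,47,50,53,56):
    f=np.radians(ph);dx=155*np.cos(f)-17*np.sin(f)-155;dz=155*np.sin(f)+17*np.cos(f)-17
    d=R.inv().apply(dx*xb+[0,0,dz])/10
    print(ph,np.round([dx,dz],1),np.round(d,2))
E
```

```text
[562.39702605 299.93092004  45.84900342] 9.297317727507357 [-0.10633369  0.73570951  0.58158761] [ 0.25122569 -0.2256569   0.02036303]
3 [-1.1  8.1] [-0.38 -0.   -0.72]
7 [-3.2 18.8] [-0.94 -0.   -1.65]
12 [-6.9 31.9] [-1.74 -0.   -2.76]
17 [-11.7  44.6] [-2.62 -0.01 -3.79]
22 [-17.7  56.8] [-3.6  -0.01 -4.74]
27 [-24.6  68.5] [-4.65 -0.01 -5.6 ]
31 [-30.9  77.4] [-5.54 -0.01 -6.22]
35 [-37.8  85.8] [-6.48 -0.01 -6.78]
38 [-43.3  91.8] [-7.2  -0.01 -7.15]
41 [-49.2  97.5] [-7.95 -0.01 -7.49]
44 [-55.3 102.9] [-8.71 -0.01 -7.79]
47 [-61.7 108. ] [-9.48 -0.01 -8.04]
50 [-68.4 112.7] [-1.027e+01 -1.000e-02 -8.260e+00]
53 [-75.3 117. ] [-11.07  -0.02  -8.43]
56 [-82.4 121. ] [-11.87  -0.02  -8.57]
```

Emit:
apply_moves(plan=[{"fingers": 0.5,"x": -0.38,"y": 0,"z": -0.72,"wx": 0,"wy": 0,"wz": 0},{"fingers": 0.5,"x": -0.94,"y": 0,"z": -1.65,"wx": 0,"wy": 0,"wz": 0},{"fingers": 0.5,"x": -1.74,"y": 0,"z": -2.76,"wx": 0,"wy": 0,"wz": 0},{"fingers": 0.5,"x": -2.62,"y": 0,"z": -3.8,"wx": 0,"wy": 0,"wz": 0},{"fingers": 0.5,"x": -3.6,"y": 0,"z": -4.74,"wx": 0,"wy": 0,"wz": 0},{"fingers": 0.5,"x": -4.65,"y": 0,"z": -5.6,"wx": 0,"wy": 0,"wz": 0},{"fingers": 0.5,"x": -4.65,"y": 0,"z": -5.6,"wx": 0,"wy": 0,"wz": 0}])

```text
time_s: 18.15
ee_pos: [557.3, 275.4, 116.9]
ee_rot: [179.9, 19.8, 76.4]
force: [1.1, 1.9, -1.9]
gripper_width: 9.1
```

```bash
python3 look.py aa; python3 - <<'E'
from rear import *
s=monitor.state()
R=Ro.from_euler('xyz',s['ee_rot'],degrees=True)
xb=np.array([np.cos(p[2]),np.sin(p[2]),0]); g=np.array([562.4,299.9,45.8])
for ph in (29,31,33,35,37,39,41,43,45,47,50,53,56):
    f=np.radians(ph);dx=155*np.cos(f)-17*np.sin(f)-155;dz=155*np.sin(f)+17*np.cos(f)-17
    print(ph,np.round(R.inv().apply(g+dx*xb+[0,0,dz]-s['ee_pos'])/10,2))
E
```

```text
18.25 [557.09351503 276.32027543 115.0441985 ] [-179.97614539   19.82076362   76.48238867] 9.154727797384572 [ 0.11737686  2.93897035 -0.22117696] [ 0.66234478 -0.28966811  0.04687381] [ 33.12533784  33.68784265  77.71758005 -13.53283953  83.48041242
 -40.04536457]
29 [-0.46 -0.03 -0.24]
31 [-0.91 -0.03 -0.54]
33 [-1.37 -0.03 -0.83]
35 [-1.84 -0.03 -1.1 ]
37 [-2.32 -0.03 -1.35]
39 [-2.81 -0.03 -1.59]
41 [-3.31 -0.03 -1.81]
43 [-3.82 -0.03 -2.02]
45 [-4.33 -0.03 -2.2 ]
47 [-4.85 -0.03 -2.37]
50 [-5.63 -0.03 -2.59]
53 [-6.43 -0.03 -2.76]
56 [-7.24 -0.03 -2.89]
```

View pics/aa_s.png

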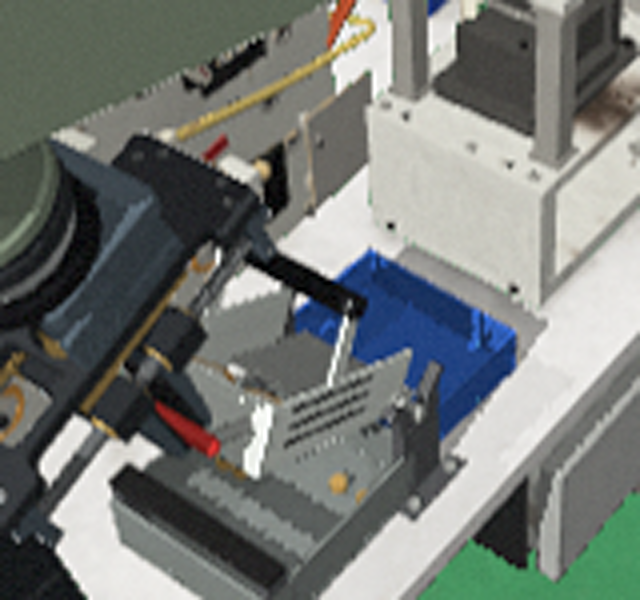

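View pics/aa_w.png

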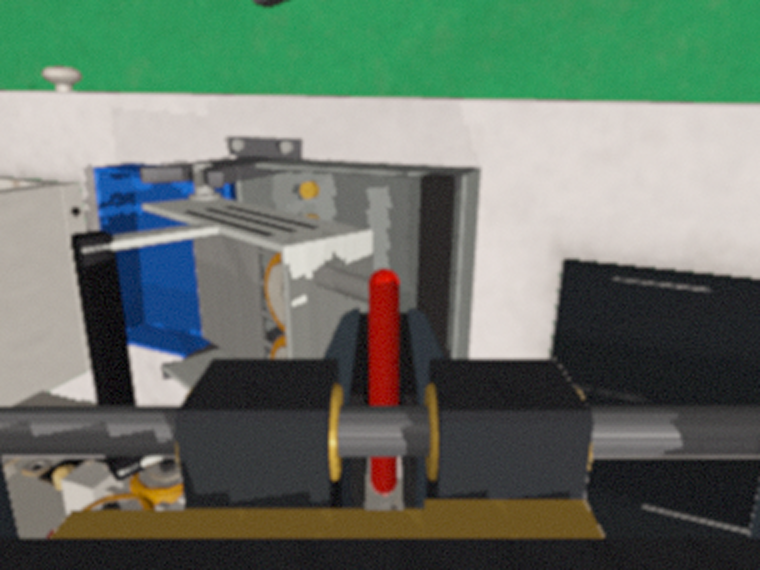

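Emit:
apply_moves(plan=[{"fingers": 0.5,"x": -0.46,"y": 0,"z": -0.24,"wx": 0,"wy": 0,"wz": 0},{"fingers": 0.5,"x": -0.91,"y": 0,"z": -0.54,"wx": 0,"wy": 0,"wz": 0},{"fingers": 0.5,"x": -1.37,"y": 0,"z": -0.83,"wx": 0,"wy": 0,"wz": 0},{"fingers": 0.5,"x": -1.84,"y": 0,"z": -1.1,"wx": 0,"wy": 0,"wz": 0},{"fingers": 0.5,"x": -2.32,"y": 0,"z": -1.35,"wx": 0,"wy": 0,"wz": 0},{"fingers": 0.5,"x": -2.81,"y": 0,"z": -1.6,"wx": 0,"wy": 0,"wz": 0},{"fingers": 0.5,"x": -3.31,"y": 0,"z": -1.81,"wx": 0,"wy": 0,"wz": 0},{"fingers": 0.5,"x": -3.82,"y": 0,"z": -2,"wx": 0,"wy": 0,"wz": 0}])

```text
time_s: 19.05
ee_pos: [550.9, 248.2, 147.8]
ee_rot: [179.9, 19.7, 76.5]
force: [2.7, 3.4, 2.4]
gripper_width: 9.2
```

```bash
python3 look.py ab; cat > arc.py <<'E'
from rear import *
import sys
s=monitor.state()
R=Ro.from_euler('xyz',s['ee_rot'],degrees=True)
xb=np.array([np.cos(p[2]),np.sin(p[2]),0]); g=np.array([562.4,299.9,45.8])
for ph in map(float,sys.argv[1:]):
    f=np.radians(ph);dx=155*np.cos(f)-17*np.sin(f)-155;dz=155*np.sin(f)+17*np.cos(f)-17
    print(ph,np.round(R.inv().apply(g+dx*xb+[0,0,dz]-s['ee_pos'])/10,2))
E
python3 arc.py 40 41 43 45 47 49 51 53 55 57
```

```text
19.15 [550.81427809 247.77167249 148.12114296] [179.90954434  19.74106866  76.4207981 ] 9.09264426769296 [2.71378386 4.39449508 4.29066854] [ 0.95439589 -0.65606569  0.0285008 ] [ 31.42308375  30.43936642  78.6534215  -13.93265431  85.22633713
 -42.09617527]
40.0 [ 0.81 -0.09  0.42]
41.0 [ 0.56 -0.09  0.31]
43.0 [ 0.05 -0.09  0.11]
45.0 [-0.46 -0.09 -0.08]
47.0 [-0.97 -0.09 -0.25]
49.0 [-1.5  -0.09 -0.4 ]
51.0 [-2.03 -0.09 -0.53]
53.0 [-2.56 -0.09 -0.64]
55.0 [-3.09 -0.09 -0.74]
57.0 [-3.63 -0.08 -0.81]
```

View pics/ab_s.png

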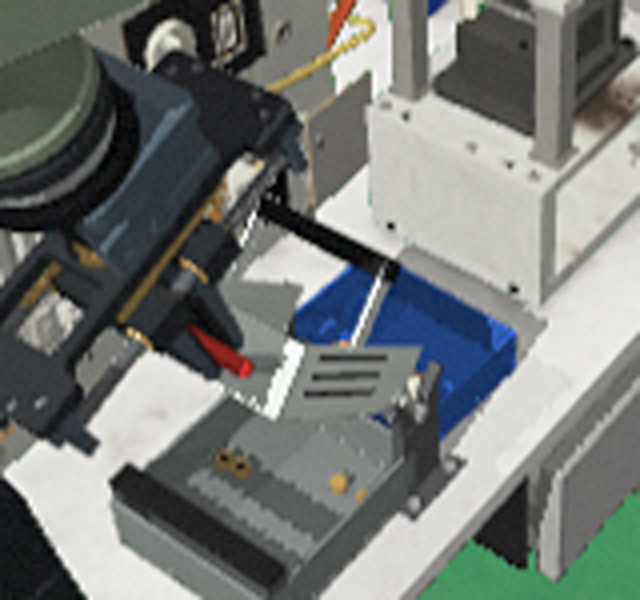

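View pics/ab_w.png

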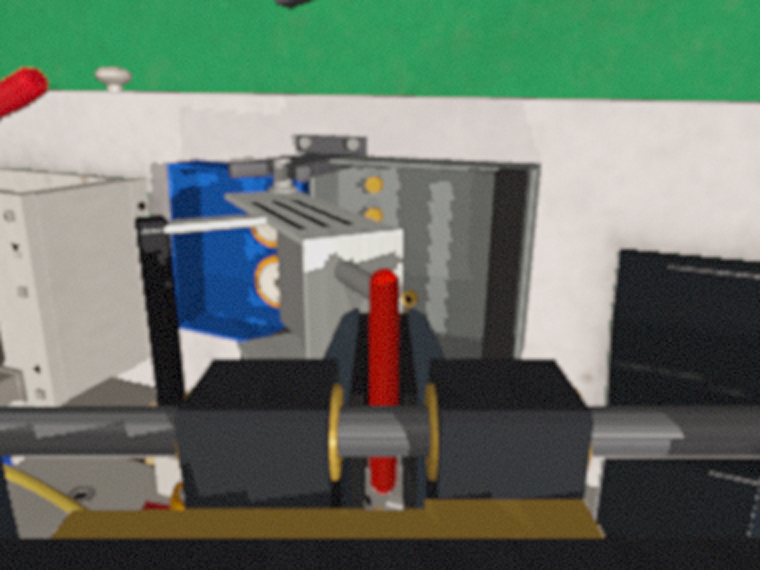

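Emit:
apply_moves(plan=[{"fingers": 0.5,"x": -0.46,"y": 0,"z": -0.08,"wx": 0,"wy": 0,"wz": 0},{"fingers": 0.5,"x": -0.97,"y": 0,"z": -0.25,"wx": 0,"wy": 0,"wz": 0},{"fingers": 0.5,"x": -1.5,"y": 0,"z": -0.4,"wx": 0,"wy": 0,"wz": 0},{"fingers": 0.5,"x": -2,"y": 0,"z": -0.53,"wx": 0,"wy": 0,"wz": 0},{"fingers": 0.5,"x": -2,"y": 0,"z": -0.53,"wx": 0,"wy": 0,"wz": 0}])

```text
time_s: 19.65
ee_pos: [546.8, 230.7, 160.6]
ee_rot: [179.9, 19.7, 76.4]
force: [2.6, 4.5, 4.4]
gripper_width: 9.5
```

```bash
python3 look.py ac;python3 - <<'E'
from h import *
crop(cams.grab_frame('top'),190,140,340,240,5,'pics/ac_t.png')
E
python3 arc.py 40 45 51 53 55 57
```

```text
19.75 [546.92999078 231.24542462 160.23332193] [179.87903973  19.71151719  76.40094419] 9.429994476364774 [2.5794479  4.98991586 5.13963974] [ 0.86192292 -0.51881001 -0.10514073] [ 30.39403284  28.88146574  79.58715361 -14.1730817   85.55741218
 -43.17784894]
40.0 [ 2.8  -0.1   0.98]
45.0 [ 1.53 -0.1   0.48]
51.0 [-0.04 -0.1   0.03]
53.0 [-0.57 -0.1  -0.08]
55.0 [-1.1  -0.1  -0.18]
57.0 [-1.64 -0.1  -0.25]
```

View pics/ac_s.png

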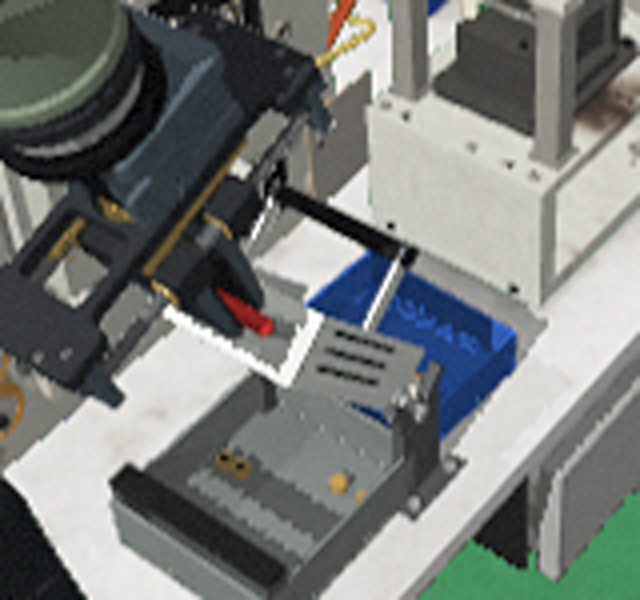

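View pics/ac_w.png

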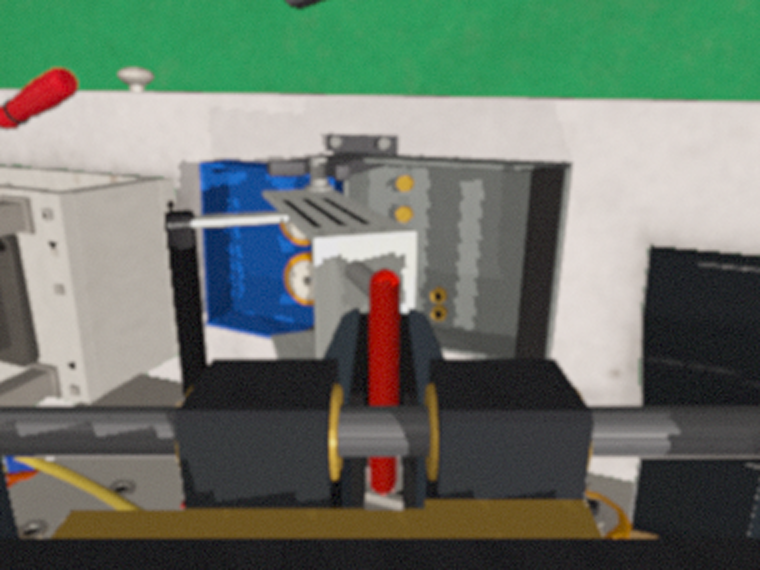

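View pics/ac_t.png

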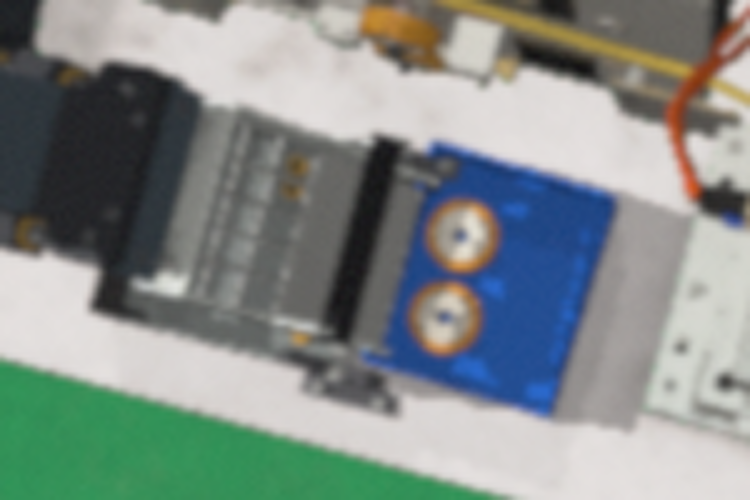

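```bash
python3 arc.py 48 44 39 34 29 24 19 15
```

```text
48.0 [ 0.75 -0.1   0.24]
44.0 [ 1.79 -0.1   0.57]
39.0 [ 3.05 -0.1   1.09]
34.0 [ 4.25 -0.11  1.72]
29.0 [ 5.4  -0.11  2.45]
24.0 [ 6.48 -0.11  3.28]
19.0 [ 7.48 -0.12  4.2 ]
15.0 [ 8.22 -0.12  5.  ]
```

Emit:
apply_moves(plan=[{"fingers": 0.5,"x": 0.75,"y": -0.1,"z": 0.24,"wx": 0,"wy": 0,"wz": 0},{"fingers": 0.5,"x": 1.8,"y": -0.1,"z": 0.57,"wx": 0,"wy": 0,"wz": 0},{"fingers": 0.5,"x": 3.05,"y": -0.1,"z": 1.1,"wx": 0,"wy": 0,"wz": 0},{"fingers": 0.5,"x": 4.25,"y": -0.1,"z": 1.7,"wx": 0,"wy": 0,"wz": 0},{"fingers": 0.5,"x": 5.4,"y": -0.1,"z": 2.45,"wx": 0,"wy": 0,"wz": 0},{"fingers": 0.5,"x": 6.5,"y": -0.1,"z": 3.3,"wx": 0,"wy": 0,"wz": 0},{"fingers": 0.5,"x": 7.5,"y": -0.1,"z": 4.2,"wx": 0,"wy": 0,"wz": 0},{"fingers": 0.5,"x": 8.2,"y": -0.1,"z": 5,"wx": 0,"wy": 0,"wz": 0}])

```text
time_s: 20.6
ee_pos: [559.7, 290.4, 83.5]
ee_rot: [180.0, 19.8, 76.5]
force: [1.2, 2.1, 0.8]
gripper_width: 9.2
```

```bash
python3 look.py ad; python3 arc.py 15 12 9 7 5 3 1.5 0.5 0 -0.3; python3 - <<'E'
from rear import *
s=monitor.state();R=Ro.from_euler('xyz',s['ee_rot'],degrees=True)
print((R.inv()*R0*Ro.from_rotvec([0,-np.radians(20),0])).as_rotvec(degrees=True))
E
```

```text
20.7 [559.26576048 290.03284841  83.00591098] [-179.93893003   19.87603716   76.49417013] 8.962700049323473 [-0.28747    -0.01999891  0.13671559] [ 0.26048098 -0.21125146  0.09398207] [ 33.95388242  35.95510537  78.32464731 -13.41395113  80.92684537
 -38.62975422]
15.0 [-0.02  0.07 -0.24]
12.0 [0.5  0.07 0.39]
9.0 [0.99 0.08 1.04]
7.0 [1.29 0.08 1.49]
5.0 [1.58 0.08 1.95]
3.0 [1.86 0.08 2.42]
1.5 [2.05 0.08 2.78]
0.5 [2.18 0.08 3.03]
0.0 [2.24 0.08 3.15]
-0.3 [2.27 0.08 3.22]
[-0.06305795 -0.12396574 -0.00541437]
```

View pics/ad_s.png

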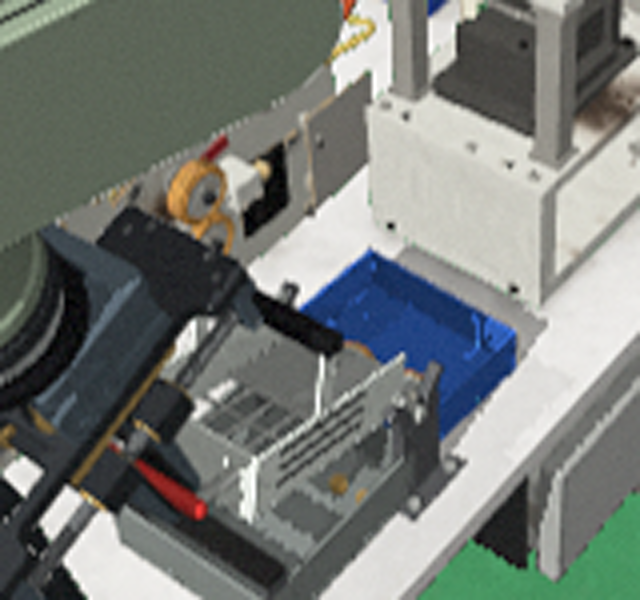

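Emit:
apply_moves(plan=[{"fingers": 0.5,"x": 0.5,"y": 0.05,"z": 0.4,"wx": 0,"wy": 0,"wz": 0},{"fingers": 0.5,"x": 1,"y": 0.05,"z": 1.05,"wx": 0,"wy": 0,"wz": 0},{"fingers": 0.5,"x": 1.45,"y": 0.05,"z": 1.7,"wx": 0,"wy": 0,"wz": 0},{"fingers": 0.5,"x": 1.8,"y": 0.05,"z": 2.3,"wx": 0,"wy": 0,"wz": 0},{"fingers": 0.5,"x": 2.05,"y": 0.05,"z": 2.8,"wx": 0,"wy": 0,"wz": 0},{"fingers": 0.5,"x": 2.2,"y": 0.05,"z": 3.1,"wx": 0,"wy": 0,"wz": 0},{"fingers": 0.5,"x": 2.24,"y": 0.05,"z": 3.15,"wx": 0,"wy": 0,"wz": 0}])

```text
time_s: 21.4
ee_pos: [562.0, 300.0, 45.5]
ee_rot: [-179.9, 19.9, 76.5]
force: [-0.1, -0.2, -0.4]
gripper_width: 9.4
```

```bash
python3 look.py ae; python3 arc.py 0;python3 - <<'E'
from h import *
crop(cams.grab_frame('top'),190,140,340,240,5,'pics/ae_t.png')
E
```

```text
21.5 [562.02103281 300.02332117  45.74998228] [-179.92794716   19.87628662   76.49940437] 9.683360214928669 [-0.06208391  0.70402073 -0.12691781] [ 0.34765304 -0.16614525  0.0480655 ] [ 34.48370093  38.42964642  79.28550642 -13.41225183  77.70139158
 -37.35375296]
0.0 [-0.    0.04 -0.  ]
```

View pics/ae_s.png

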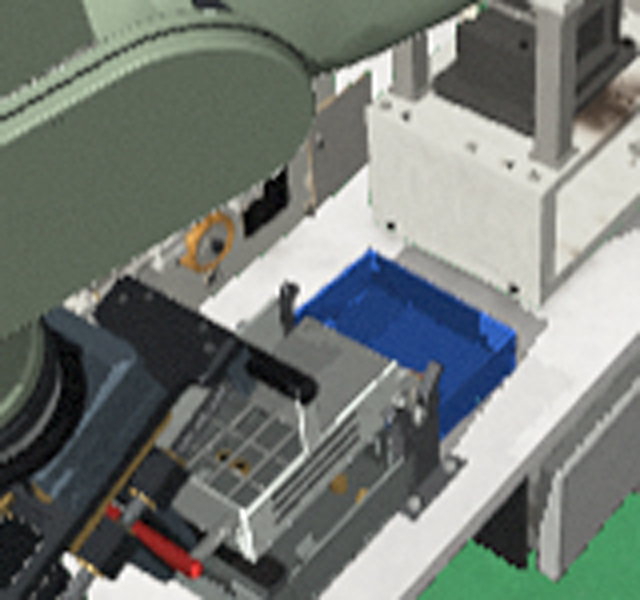

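View pics/ae_t.png

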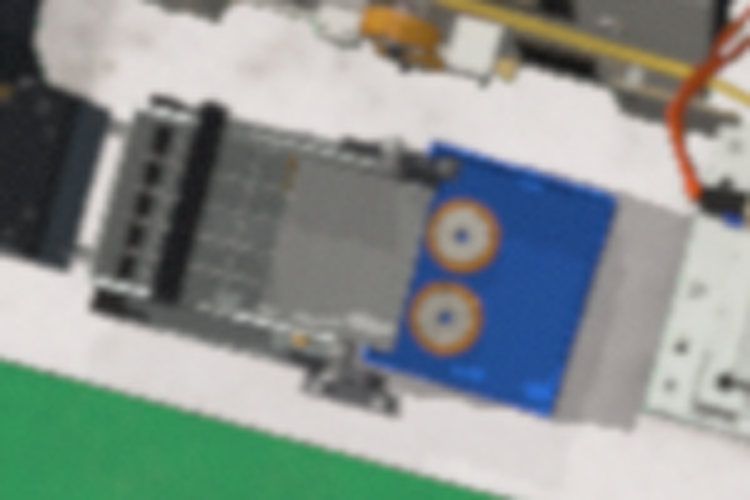

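Emit:
apply_moves(plan=[{"fingers": 1.4,"x": 0,"y": 0,"z": 0,"wx": 0,"wy": 0,"wz": 0},{"fingers": 2,"x": 0,"y": 0,"z": 0,"wx": 0,"wy": 0,"wz": 0},{"fingers": 2,"x": 0,"y": 0,"z": 0,"wx": 0,"wy": 0,"wz": 0},{"fingers": 2,"x": 0,"y": 0,"z": -2,"wx": 0,"wy": 0,"wz": 0},{"fingers": 2,"x": 0,"y": 0,"z": -5,"wx": 0,"wy": 0,"wz": 0},{"fingers": 2,"x": 0,"y": 0,"z": -9,"wx": 0,"wy": 0,"wz": 0},{"fingers": 2,"x": 0,"y": 0,"z": -13,"wx": 0,"wy": 0,"wz": 0},{"fingers": 2,"x": 0,"y": 0,"z": -15,"wx": 0,"wy": 0,"wz": 0}])

```text
time_s: 22.35
ee_pos: [575.2, 351.0, 190.9]
ee_rot: [179.8, 19.6, 76.4]
force: [0.8, 0.1, -0.2]
gripper_width: 19.9
```

```bash
python3 look.py af; python3 - <<'E'
from h import *
t=cams.grab_frame('top');crop(t,190,140,340,240,5,'pics/af_t.png');cv2.imwrite('pics/af_tfull.png',t[:,:,::-1])
E
```

```text
22.45 [575.51153571 351.19141946 190.2971052 ] [179.77168655  19.54579293  76.43353231] 20.035475202215217 [ 0.50529142  0.67028227 -0.13729818] [ 0.22148447 -0.17276534  0.06475466] [ 37.07500676  36.77196831  61.01125988 -12.53181321  97.24833045
 -39.33861113]
```

View pics/af_s.png

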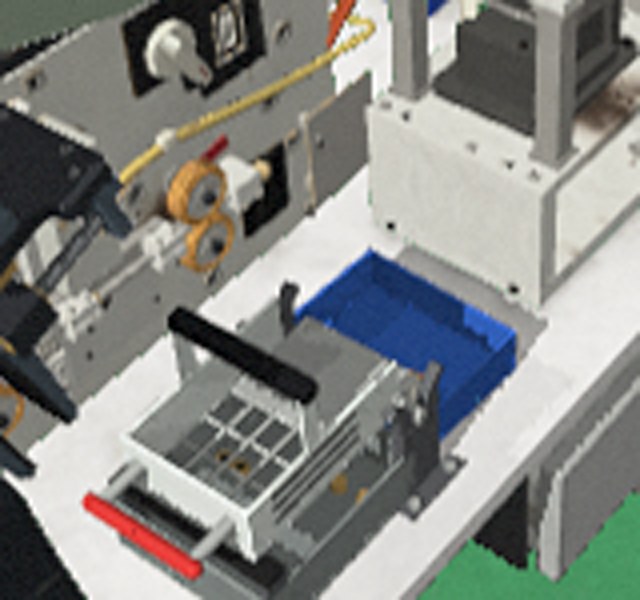

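View pics/af_w.png

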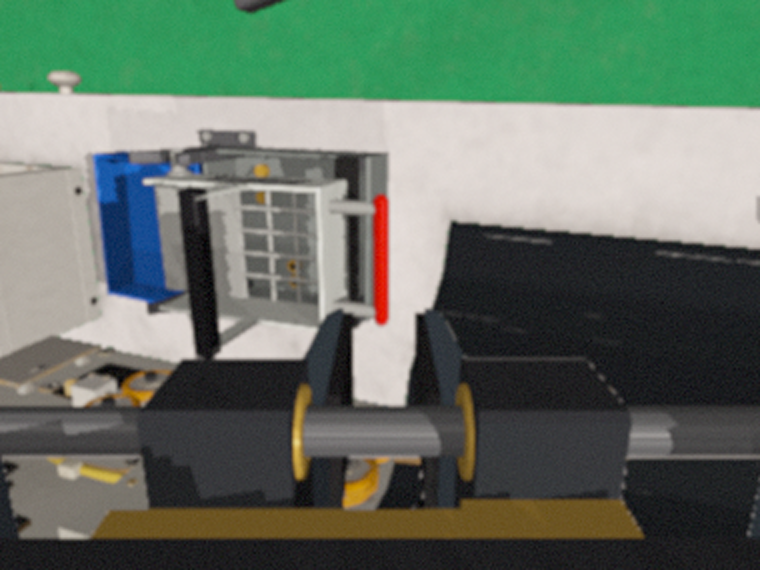

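View pics/af_tfull.png

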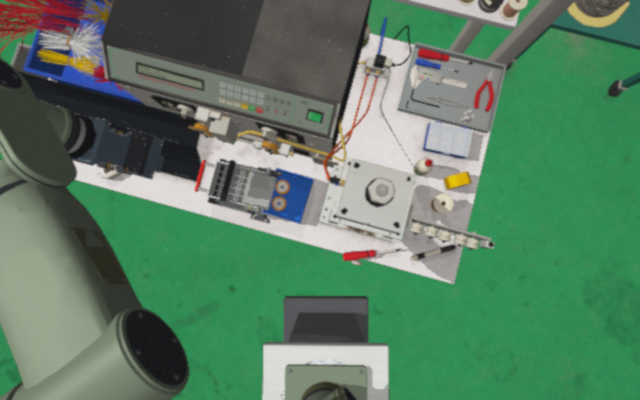

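```bash
python3 - <<'E'
from rear import *
s=monitor.state();R=Ro.from_euler('xyz',s['ee_rot'],degrees=True)
rows([(575,351,250,R),(480,200,270,R)],s)
E
```

```text
{"fingers":F,"x":-2.00,"y":0.02,"z":-5.88,"wx":0.0,"wy":0.0,"wz":0.0}
{"fingers":F,"x":-18.58,"y":-5.68,"z":-2.06,"wx":0.0,"wy":0.0,"wz":0.0}
```

Emit:
apply_moves(plan=[{"fingers": 2,"x": -1,"y": 0,"z": -3,"wx": 0,"wy": 0,"wz": 0},{"fingers": 2,"x": -2,"y": 0,"z": -6,"wx": 0,"wy": 0,"wz": 0},{"fingers": 2,"x": -6,"y": -1.5,"z": -5,"wx": 0,"wy": 0,"wz": 0},{"fingers": 2,"x": -10,"y": -3,"z": -4,"wx": 0,"wy": 0,"wz": 0},{"fingers": 2,"x": -14,"y": -4.5,"z": -3,"wx": 0,"wy": 0,"wz": 0},{"fingers": 2,"x": -18,"y": -5.7,"z": -2,"wx": 0,"wy": 0,"wz": 0},{"fingers": 2,"x": -18,"y": -5.7,"z": -2,"wx": 0,"wy": 0,"wz": 0}])

```text
time_s: 23.2
ee_pos: [477.2, 200.3, 267.3]
ee_rot: [-179.9, 20.0, 76.4]
force: [-0.3, 0.6, 0.4]
gripper_width: 20.2
```

```bash
python3 - <<'E'
from h import *
t=cams.grab_frame('top');cv2.imwrite('pics/ag_t.png',t[:,:,::-1])
a=cams.grab_frame('side');crop(a,200,165,360,315,4,'pics/ag_s.png')
E
```

```text
(no output)
```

View pics/ag_t.png

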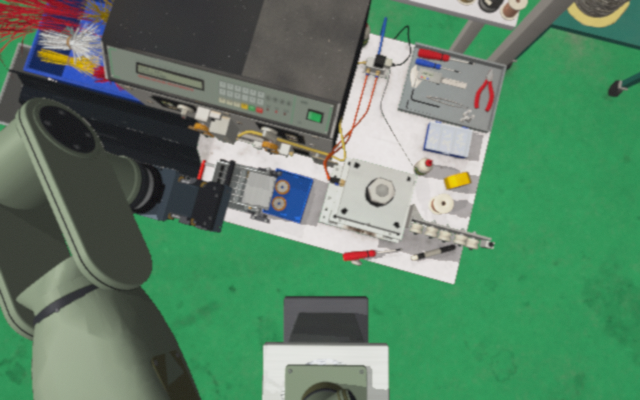

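```bash
python3 -c "
from workcell import env
print(env.job_done())"
```

```text
the job is handed in; nothing more can be done
None
```

The job is done and handed in at about 23 s. I lifted the basket by the bridge handle, leaned it back about 36° over the tray and shook it until the nuts fell through. I then reseated it and let go, took the red handle, and tipped it to about 51° so the rollers slid out. Finally I lowered it level and let go.

**Last checks**
- **Nuts:** the side view shows all four in the catch tray, one of them partly hidden behind the tray wall.
- **Rollers:** the top view shows both lying flat in the blue bin.
- **Basket:** it sits level on the stand, at the same place as at the start as far as the pictures show.
- **Forces:** the wrist force never read above about 8 N in the readings I took at the ends of moves and between them.
- **Bystanders:** they look unmoved in the top view. A small white object at the left of the bench, which is not on the list, was hidden behind the arm in the last pictures, so I could not check it.

**What disagreed:** the fingertips appear to end about 20 mm short of the reported TCP. The first grip on the bridge handle closed just above the bar; I reopened, went about 28 mm lower and it held. I allowed for the same offset at the red handle.

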